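# Reload the sprung strip holder for the next drilling batch

## Task

Set the bench up for the next drilling batch: pull the two finished strips, the ones with holes, out from under the sprung arm of the strip holder and lay them flat in the grey tray (side by side or one upon the other), and only then tuck every plain blank on the bench under the arm, one upon another, each lying flat, square and pushed fully home against the stops. At any moment also take the drilled template plate out of its wooden stand and lean it, top edge up, against the front of the angle plate, its foot on the base behind the small ledge and square to the wall. Leave everything else on the bench where it is, and do not bend the sprung arm up further than the strips need.

Things in the scene. Friction and masses are not known exactly. Their poses are not given: they have to be found in the camera images.
- holder: sprung strip holder, grey and steel, bolted down. Origin at bench level under the middle of a strip that is home; strips are pushed in along +x (open end at -x), z up. No side guides. Base x -35 to +135 mm, 90 wide, 14 high. A home strip (x = 0, y = 0) sticks out 35 mm beyond the bed towards -x, where its sides can be held
- bed (a point): middle of the steel bed's top: the bed reaches from holder x -20 to +55 mm, is 44 mm wide and 36 mm above the bench; its near edge slopes down as a lead-in, 6 mm lower at x -30 mm
- stops (a point): midpoint between the faces of two stop blocks, at holder x +55 mm (y +-13 to +-27 mm, up to z 74 mm); a strip's far end is pushed against them. The sprung arm passes between them
- hold_down (a joint): angle (rad) of the sprung arm: 0 = down (shoe 2 mm over the bare bed), grows as its nose rises, to 0.7; about 0.06 on one strip, 0.08 more per further strip. Hinge at holder x +114, z 76 mm. The spring always pulls the nose down (2.5 N at the shoe on one strip, 4 N on four); it never stays up. Arm top about 80 mm above the bench, 115 with four strips
- shoe (a point): lowest point of the slippery white shoe (22 mm wide) under the arm's nose, at holder x about +12 mm. Towards the loading end it turns up as a ramp 40 mm long at 20 deg (steeper when raised), tip at x -27 mm, 14 mm or more above the pile: a strip pushed level along +x just above the pile meets the ramp and lifts the arm by itself (push up to 12 N)
- drilled1: aluminium strip 110 x 36 x 8 mm (long side along its x, 36 mm along its y), 85 g, lying flat; origin at the centre of its underside. A finished strip: four 9 mm dark holes in a row along it. It starts under the arm, on the bed of the holder, the lower of two
- drilled2: aluminium strip 110 x 36 x 8 mm (long side along its x, 36 mm along its y), 85 g, lying flat; origin at the centre of its underside. The other finished strip, alike; it starts on top of drilled1, under the arm, whose shoe presses on it
- tray: grey open tray 170 (x) x 120 (y) x 28 mm high outside, walls and floor 4 mm; origin at the centre of its underside; bolted down
- template: drilled steel plate 110 mm wide (its y) x 130 mm tall (its z) x 8 mm thick (its x), 300 g; origin in the middle of its lower edge face, z towards its top edge. It starts upright in the slot of the wooden stand
- stand: wooden block 75 x 130 x 40 mm with a slot 11 mm wide and 28 mm deep along its y (slot floor 12 mm above the bench); origin at the centre of its underside; fixed
- angle_plate: grey angle plate, fixed. Origin at bench level under the front face of its upright wall; -x is the open front, where things lean. Base x -64 to +58 mm, 120 wide (y), top 10 mm above the bench. Wall x 0 to +12 mm, 120 wide, its top edge 85 mm above the bench. Foot ledge: a lip at x -62 to -52 mm, 8 mm high above the base, stops a leaning plate's foot from sliding out
- blank1: aluminium strip 110 x 36 x 8 mm (long side along its x, 36 mm along its y), 85 g, lying flat; origin at the centre of its underside. A plain blank without holes, lying on the bench; 2 to 4 of the four are there (None if absent)
- blank2: aluminium strip 110 x 36 x 8 mm (long side along its x, 36 mm along its y), 85 g, lying flat; origin at the centre of its underside. A plain blank without holes, lying on the bench; 2 to 4 of the four are there (None if absent)
- blank3: aluminium strip 110 x 36 x 8 mm (long side along its x, 36 mm along its y), 85 g, lying flat; origin at the centre of its underside. A plain blank without holes, lying on the bench; 2 to 4 of the four are there (None if absent)
- blank4: aluminium strip 110 x 36 x 8 mm (long side along its x, 36 mm along its y), 85 g, lying flat; origin at the centre of its underside. A plain blank without holes, lying on the bench; 2 to 4 of the four are there (None if absent)
- slug_a: bystander: upright brass slug, 24 mm across, 24 mm high; to be left where it is; origin at its underside or in its lower part
- slug_b: bystander: upright steel slug, 28 mm across, 20 mm high; to be left where it is; origin at its underside or in its lower part
- oil_can: bystander: dark can, 48 mm across, 100 mm high; to be left where it is; origin at its underside or in its lower part
- mallet: bystander: hammer lying flat; to be left where it is; origin at its underside or in its lower part
- driver: bystander: screwdriver lying flat; to be left where it is; origin at its underside or in its lower part
- setting_block: bystander: steel block 50 x 75 x 25 mm; to be left where it is; origin at its underside or in its lower part
- vee_block: bystander: dark steel block 45 x 45 x 22 mm; to be left where it is; origin at its underside or in its lower part
There are look-alikes about, which are no part of the job. Of the things shaped like the template, the steel one is meant.

How it is judged:
By the outcome, as a careful person would: the job done as asked, in the order asked, and still so for the second after the job is handed in, with the robot touching nothing.
Of blank1, blank2, blank3, blank4 only 2 to 4 are there at a start; the rules pass over those that are not, and their reading is None.
At some moment in a run one of blank1, blank2, blank3, blank4 may be knocked a few centimetres aside while the robot is not near it.
It also fails if it takes over 210 s, if anything falls off the work surface, if the arm or the gripper's body presses on something with over 40 N, if the wrist force passes 120 N, or if a joint passes its speed limit or range.

## Robot

A 7-joint arm with a two-finger parallel gripper is mounted at the origin on the work surface. World frame = base frame: x ahead of the robot, y to its left, z up, the work surface at z = 0. Lengths are in m, angles in rad, forces in N, time in s.
With the tool pointing down it reaches from about 0.425 to 0.975 m from the base axis. Payload 16.7 kg.
Tool frame: the origin (TCP) lies between the finger pads; the fingertips stand 11 mm ahead of it and the grasp point (between the pads) lies 8 mm behind it; z points along the fingers, x is the direction in which the jaws open and shut, and the axes are right-handed (so a half turn about z gives the same grasp; the last joint's range is limited). The gripper opens to 85 mm and grips with 20 to 120 N. Pads are 22 mm wide; open, the fingers measure 114 mm over their backs; the gripper's body (76 mm by 85 mm) begins 54 mm behind the grasp point. The pads swing forward as they close: fully open they stand 13 mm farther back than shut.
Start: joints at [1.107, 0.426, 0.074, 1.606, -0.034, 1.111, -0.067], TCP at [0.209, -0.642, 0.242] pointing down, gripper open.
Joint ranges: [-2.85, 2.85], [-0.5, 2.14], [-1.23, 1.37], [0.21, 2.46], [-1.02, 4.16], [0.16, 2.05], [-2.73, 2.73]. Speed limits (rad/s): [1.89, 1.89, 2.39, 2.39, 3.01, 3.01, 3.01].

## Interface

Orientations are given as a unit quaternion [x, y, z, w].
In Python, from rig import telemetry, optics, arm gives the robot as it stands.
- The arm moves only by the shell command python3 -m pendant 'ROWS' [FORCE]. ROWS is JSON, a list of rows, each a list of 7 numbers: the shift along the world's x, y, z each as a share of 60 cm, from -1 to 1, then the turn, a rotation vector about the world's x, y, z each as a share of pi/2 rad, from -1 to 1, then the gripper command: -1 is shut, 1 is fully open, values between are in proportion. In form: [[tx, ty, tz, wx, wy, wz, grip], ...]. A call has 1 to 20 rows; each row shifts and turns the commanded pose from where the row before left it; what a row does not reach is not made up. A row lasts 1/10 s, in which the tool goes at most 50 mm and 8.59 degrees, less where a joint would pass 70% of its speed; a pose out of reach is approached as far as the arm can. A call with a number of a shift or a turn outside -1 to 1 is refused whole. A call with a gripper value outside its range is refused whole. The fingers move at their own pace and stop on an object; FORCE is the grip in N (left out, the last holds). Time passes only in rows, so rows that do not move let the fingers close. It gives the time, the measured TCP pose, the force and the opening at its end, in the units of the state.
- telemetry.get_state(): the state, without advancing time (a new reading comes with each control period).
- optics.capture(name): name is "scene" or "side" or "wrist"; returns a dict with "image" (480x640x3 uint8, red, green, blue), "mtx" (3x3 intrinsics, pixels), "extrinsics" (4x4, takes a point from camera to world coordinates); the wrist camera has in their place "tool_from_camera" (4x4, takes a point from camera to tool coordinates, whose origin is the TCP and whose axes are the tool frame's). Camera axes: x right, y down, z forward; pixel columns grow to the right and rows downward; lengths in m; the calibration is good to about 2 mm. A picture is of the moment at which its call begins: read the wrist's pose just before it. There is no depth.
- arm.job_done(): hands the job in, once; it reports no verdict.
The state is a dict: "time": time; "joint_positions": joint angles; "qvel": joint speeds; "joint_efforts": joint torques, N m; "tool_pos": TCP position; "tcp_rot": TCP orientation; "force": force on the tool from outside, world axes, zero at the start; "torque": the same for the moment, N m; "finger_gap": finger opening in m.
Only numpy, scipy, OpenCV 4.12 (cv2) and the standard library are available. Lean on these libraries where they do the work, as an engineer would, in place of code of your own. Each camera call takes 0.05 s, during which the arm holds its last target.

## Working session

There is one attempt and no reset: what is moved stays moved. The work goes in short steps, Python scripts to look and compute and a shell command to move; the robot and the scene stay as the last step left them, time stands still between calls to the robot, and variables do not carry over. Pictures are saved under pics/ and viewed, and the job is handed in when it is done.

```bash
ls && mkdir -p pics
cat > h.py <<'E'
import numpy as np, cv2
from rig import telemetry, optics, arm
from scipy.spatial.transform import Rotation as R
def cap(name,fn=None):
    s=telemetry.get_state()
    d=optics.capture(name)
    im=d["image"]; K=np.array(d["mtx"])
    if name=="wrist":
        T=np.eye(4);T[:3,:3]=R.from_quat(s["tcp_rot"]).as_matrix();T[:3,3]=s["tool_pos"]
        E=T@np.array(d["tool_from_camera"])
    else: E=np.array(d["extrinsics"])
    if fn: cv2.imwrite("pics/"+fn+".png",im[:,:,::-1]); np.savez("pics/"+fn+".npz",im=im,K=K,E=E)
    return im,K,E
def load(fn):
    d=np.load("pics/"+fn+".npz"); return d["im"],d["K"],d["E"]
def px2plane(uv,z,K,E):
    uv=np.atleast_2d(np.array(uv,float))
    r=np.c_[uv,np.ones(len(uv))]@np.linalg.inv(K).T@E[:3,:3].T
    c=E[:3,3]; t=(z-c[2])/r[:,2]
    return c+r*t[:,None]
def proj(P,K,E):
    P=np.atleast_2d(np.array(P,float)); q=(P-E[:3,3])@E[:3,:3]
    q=q@K.T; return q[:,:2]/q[:,2:]
def st():
    s=telemetry.get_state(); print("t",round(s["time"],2),"pos",np.round(s["tool_pos"],4),"rv",np.round(R.from_quat(s["tcp_rot"]).as_matrix(),3).tolist(),"F",np.round(s["force"],1),"gap",round(s["finger_gap"],4),"q",np.round(s["joint_positions"],2))
E
python3 - <<'E'
from h import *
st()
for n in("scene","side","wrist"):
    im,K,Ex=cap(n,n+"0"); print(n,K.tolist(),np.round(Ex,3).tolist())
E
```

```text
pics
t 0.0 pos [ 0.2088 -0.6415  0.2416] rv [[0.31, -0.951, -0.0], [-0.951, -0.31, 0.001], [-0.001, 0.0, -1.0]] F [-0.2  0.6  0.8] gap 0.0851 q [ 1.11  0.43  0.07  1.61 -0.03  1.11 -0.07]
scene [[524.9209650187369, 0.0, 317.99565542030825], [0.0, 524.9209650187369, 239.05765405893078], [0.0, 0.0, 1.0]] [[0.641, 0.565, -0.519, 1.081], [0.767, -0.48, 0.425, -0.418], [-0.009, -0.671, -0.741, 0.912], [0.0, 0.0, 0.0, 1.0]]
side [[491.44736027003864, 0.0, 317.25586411760077], [0.0, 491.44736027003864, 246.52515715282263], [0.0, 0.0, 1.0]] [[0.994, -0.063, 0.091, 0.397], [-0.11, -0.664, 0.739, -0.934], [0.014, -0.745, -0.667, 0.99], [0.0, 0.0, 0.0, 1.0]]
wrist [[375.50761560535466, 0.0, 314.4121540574352], [0.0, 375.50761560535466, 240.58164730294322], [0.0, 0.0, 1.0]] [[0.309, -0.907, -0.287, 0.282], [-0.951, -0.295, -0.093, -0.618], [-0.0, 0.302, -0.953, 0.372], [0.0, 0.0, 0.0, 1.0]]
```

View pics/scene0.png

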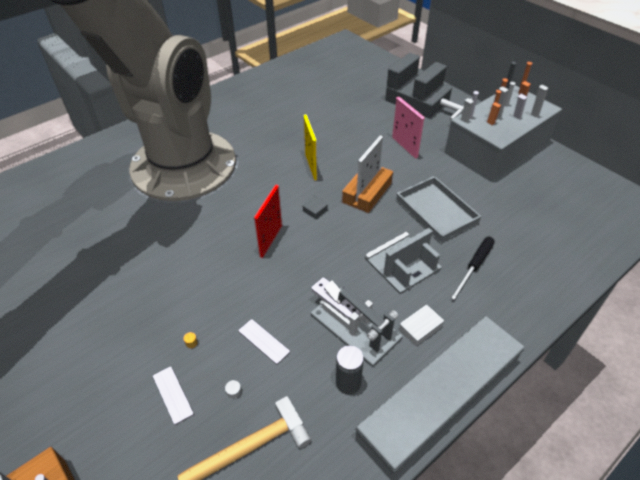

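View pics/side0.png

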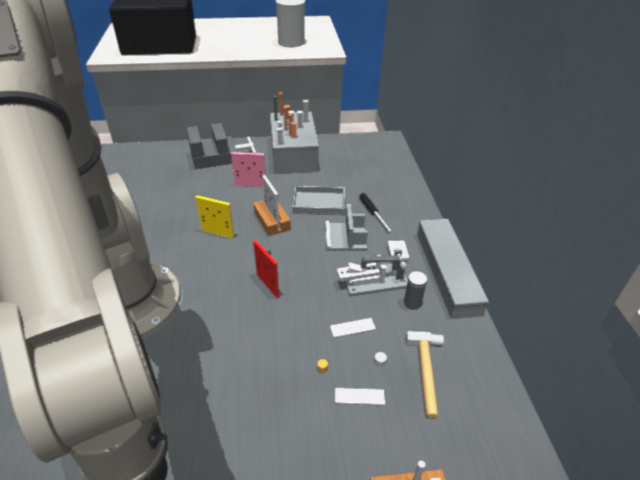

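View pics/wrist0.png

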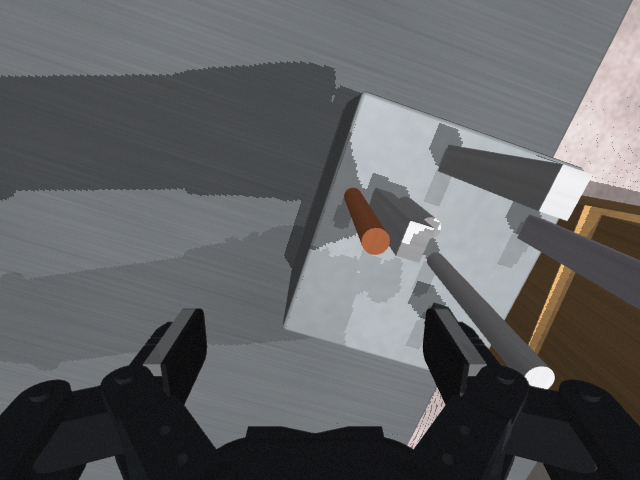

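Run:
```python
from h import *
def crop(fn,x0,y0,x1,y1,s,out):
    im,_,_=load(fn); c=cv2.resize(im[y0:y1,x0:x1],None,fx=s,fy=s,interpolation=cv2.INTER_CUBIC)
    cv2.imwrite("pics/"+out+".png",c[:,:,::-1])
crop("scene0",290,130,490,280,4,"sc_a")
crop("scene0",290,260,450,380,5,"sc_b")
crop("side0",240,170,440,320,4,"sd_a")
```

```text
(no output)
```

View pics/sc_a.png

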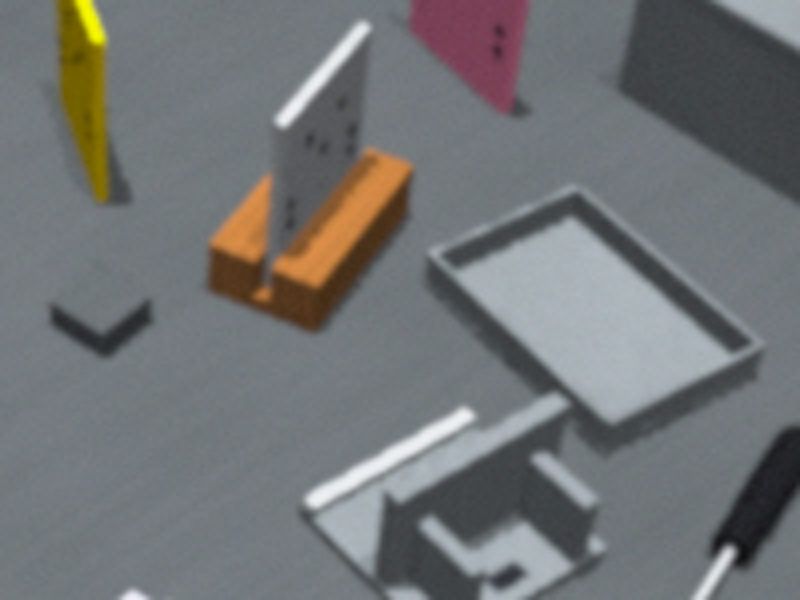

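View pics/sc_b.png

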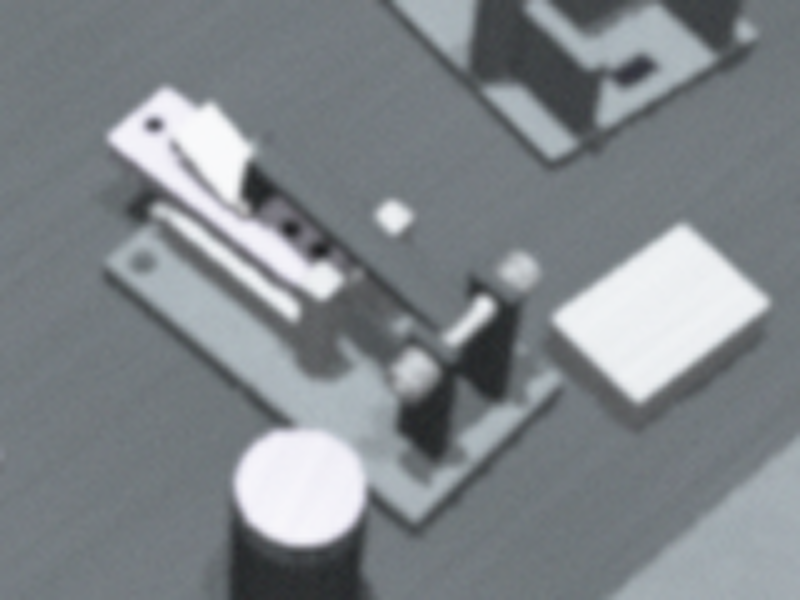

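View pics/sd_a.png

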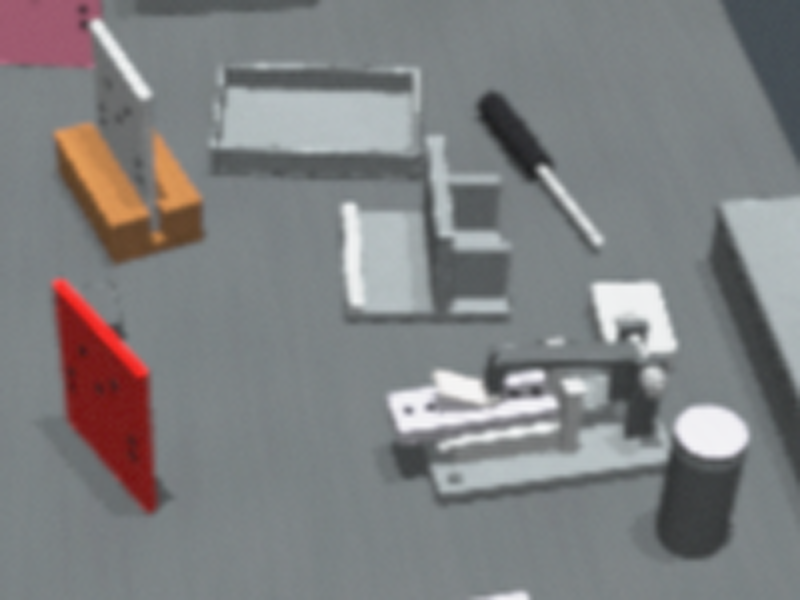

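Run:
```python
from h import *
_,K,E=load("scene0"); _,K2,E2=load("side0")
def A(p): return (290+p[0]/4-.4,130+p[1]/4-.4)
def B(p): return (290+p[0]/5-.4,260+p[1]/5-.4)
def D(p): return (240+p[0]/4-.4,170+p[1]/4-.4)
def sh(n,pts,z): 
    q=px2plane(pts,z,K,E); print(n,np.round(q[:,:2]*1000).astype(int).tolist())
def sh2(n,pts,z): 
    q=px2plane(pts,z,K2,E2); print(n,np.round(q[:,:2]*1000).astype(int).tolist())
sh("tray top",[A(p) for p in[(430,252),(576,187),(763,345),(610,428)]],.028)
sh2("tray top side",[D(p) for p in[(220,65),(420,68),(423,160),(212,158)]],.028)
sh("stand top",[A(p) for p in[(208,243),(320,290),(412,165)]],.04)
sh("templ top",[A(p) for p in[(272,122),(285,126),(372,28),(360,22)]],.142)
sh2("templ top side",[D(p) for p in[(92,22),(102,20),(152,95),(142,98)]],.142)
sh("angle base",[A(p) for p in[(303,507),(605,548)]],.010)
sh("angle ledge top",[A(p) for p in[(307,500),(316,508),(474,414),(466,406)]],.018)
sh("angle wall top",[A(p) for p in[(384,492),(405,502),(570,402),(548,394)]],.085)
sh2("ang wall top side",[D(p) for p in[(428,138),(442,138),(452,236),(436,240)]],.085)
sh2("ang ledge side",[D(p) for p in[(343,205),(355,203),(364,305),(350,307)]],.018)
sh("holder base",[B(p) for p in[(103,263),(415,527),(563,380)]],.014)
sh2("holder base",[D(p) for p in[(430,470),(438,498),(690,464)]],.014)
sh("dr2 top",[B(p) for p in[(107,137),(165,87),(322,300),(347,270)]],.052)
sh2("dr2 top",[D(p) for p in[(388,394),(395,434),(560,410),(552,375)]],.052)
im,_,_=load("scene0")
hsv=cv2.cvtColor(im,cv2.COLOR_RGB2HSV)
m=((hsv[...,2]>185)&(hsv[...,1]<40)).astype(np.uint8)
n,l,s,c=cv2.connectedComponentsWithStats(m)
for i in range(1,n):
    if s[i,4]>60:
        ct,_=cv2.findContours((l==i).astype(np.uint8),0,2); r=cv2.minAreaRect(ct[0])
        b=px2plane(cv2.boxPoints(r),.008,K,E); e=[np.linalg.norm(b[1]-b[0])*1e3,np.linalg.norm(b[2]-b[1])*1e3]
        d=(b[1]-b[0]) if e[0]>e[1] else b[2]-b[1]
        print(c[i].round(),s[i,4],"ctr",(b.mean(0)[:2]*1e3).round(),"size",np.round(e),"ang",round(np.degrees(np.arctan2(d[1],d[0])),1))
```

```text
tray top [[469, 337], [487, 451], [653, 428], [639, 309]]
tray top side [[486, 447], [654, 428], [637, 301], [469, 319]]
stand top [[384, 230], [458, 253], [414, 376]]
templ top [[413, 249], [421, 253], [387, 355], [379, 354]]
templ top side [[381, 350], [389, 352], [422, 250], [415, 247]]
angle base [[558, 147], [688, 254]]
angle ledge top [[561, 147], [568, 147], [576, 266], [568, 267]]
angle wall top [[621, 139], [633, 143], [641, 261], [629, 256]]
ang wall top side [[631, 254], [642, 253], [630, 137], [618, 134]]
ang ledge side [[568, 262], [578, 264], [569, 143], [559, 142]]
holder base [[597, -45], [766, -30], [757, 59]]
holder base [[593, -24], [594, -51], [772, -36]]
dr2 top [[570, -20], [566, 15], [685, -6], [681, 10]]
dr2 top [[568, 13], [567, -25], [682, -13], [683, 21]]
[611.  10.] 1423 ctr [ 255. 1625.] size [325. 273.] ang 48.9
[422.  35.] 144 ctr [ -69. 1016.] size [178.  27.] ang 126.9
[404.  32.] 184 ctr [-136.  997.] size [118.  85.] ang 121.6
[169.  46.] 186 ctr [-596.  295.] size [146.  56.] ang 129.8
[218.  63.] 288 ctr [-382.  358.] size [82. 95.] ang -25.0
[453
[... 627 characters left out ...]
[337. 313.] 93 ctr [626.  -1.] size [ 7. 75.] ang 5.4
[422. 322.] 803 ctr [757. 117.] size [84. 54.] ang 88.9
[612. 340.] 940 ctr [1032.  368.] size [ 90. 113.] ang -10.4
[347. 346.] 848 ctr [682. -23.] size [ 74. 144.] ang -22.6
[264. 341.] 925 ctr [ 584. -155.] size [ 40. 116.] ang 7.6
[172. 395.] 1135 ctr [ 568. -350.] size [ 39. 113.] ang -8.7
[632. 376.] 153 ctr [1093.  323.] size [30. 41.] ang -45.8
[232. 387.] 165 ctr [ 627. -257.] size [26. 26.] ang 49.8
[292. 419.] 631 ctr [ 748. -210.] size [26. 89.] ang -10.6
[563. 421.] 149 ctr [1061.  146.] size [60. 19.] ang 88.1
[400. 435.] 1286 ctr [879. -73.] size [108.  89.] ang 93.9
[589. 454.] 70 ctr [1117.  136.] size [12. 23.] ang -19.5
```

```bash
python3 -m pendant '[[0.028,0.028,0.009,0,0,0.09,1],[0.028,0.028,0.009,0,0,0.09,1],[0.028,0.028,0.009,0,0,0.09,1],[0.028,0.028,0.009,0,0,0.09,1],[0.028,0.028,0.009,0,0,0.09,1],[0.028,0.028,0.009,0,0,0.09,1],[0.028,0.028,0.009,0,0,0.09,1],[0.028,0.028,0.009,0,0,0.09,1],[0.028,0.028,0.009,0,0,0.09,1],[0.028,0.028,0.009,0,0,0.09,1],[0.028,0.028,0.009,0,0,0.09,1],[0.028,0.028,0.009,0,0,0.09,1],[0.028,0.028,0.009,0,0,0.09,1],[0.028,0.028,0.009,0,0,0.09,1],[0.028,0.028,0.009,0,0,0.09,1],[0.028,0.028,0.009,0,0,0.09,1],[0.028,0.028,0.009,0,0,0.09,1],[0.028,0.028,0.009,0,0,0.09,1],[0.028,0.028,0.009,0,0,0.09,1],[0.028,0.028,0.009,0,0,0.09,1]]'
python3 - <<'E'
from h import *
st(); cap("wrist","w1"); st()
E
```

```text
time: 2.15
tool_pos: [0.5454, -0.3051, 0.3504]
tcp_rot: [0.705, 0.709, -0.0, -0.0]
force: [-0.4, -0.4, 0.6]
finger_gap: 0.0854
t 2.15 pos [ 0.5454 -0.3051  0.3504] rv [[-0.006, 1.0, -0.0], [1.0, 0.006, 0.0], [0.0, -0.0, -1.0]] F [-0.4 -0.4  0.6] gap 0.0854 q [ 0.86  0.32 -0.59  1.56  0.18  1.32  1.83]
t 2.2 pos [ 0.5482 -0.3014  0.3512] rv [[-0.02, 1.0, 0.002], [1.0, 0.02, 0.001], [0.001, 0.002, -1.0]] F [ 0.   5.4 -0.4] gap 0.0855 q [ 0.86  0.32 -0.59  1.56  0.18  1.32  1.83]
```

View pics/w1.png

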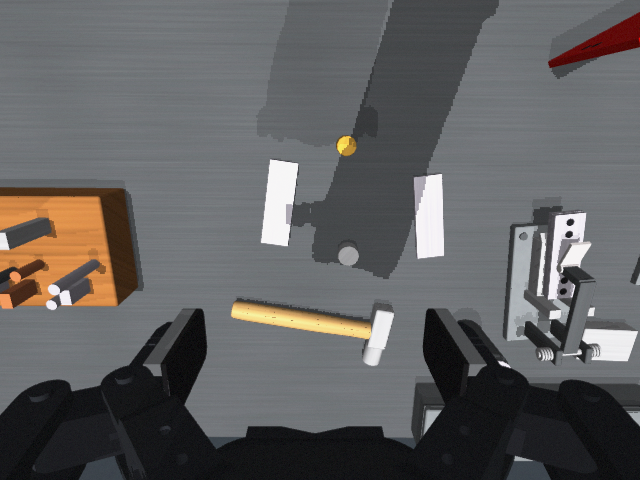

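```bash
python3 -m pendant '[[-0.01,0.08,0,0,0,0,1],[-0.01,0.08,0,0,0,0,1],[-0.01,0.08,0,0,0,0,1],[-0.01,0.08,0,0,0,0,1],[-0.01,0.08,0,0,0,0,1],[-0.01,0.08,0,0,0,0,1],[0,0,0,0,0,0,1],[0,0,0,0,0,0,1]]'
python3 - <<'E'
from h import *
st(); cap("wrist","w2")
E
```

```text
time: 3.0
tool_pos: [0.5087, -0.0169, 0.3504]
tcp_rot: [0.706, 0.708, -0.0, 0.0]
force: [-0.1, -0.5, 0.1]
finger_gap: 0.0851
t 3.0 pos [ 0.5087 -0.0169  0.3504] rv [[-0.002, 1.0, 0.0], [1.0, 0.002, -0.001], [-0.001, 0.0, -1.0]] F [-0.1 -0.5  0.1] gap 0.0851 q [ 0.61  0.13 -0.77  1.79  0.09  1.26  1.4 ]
```

View pics/w2.png

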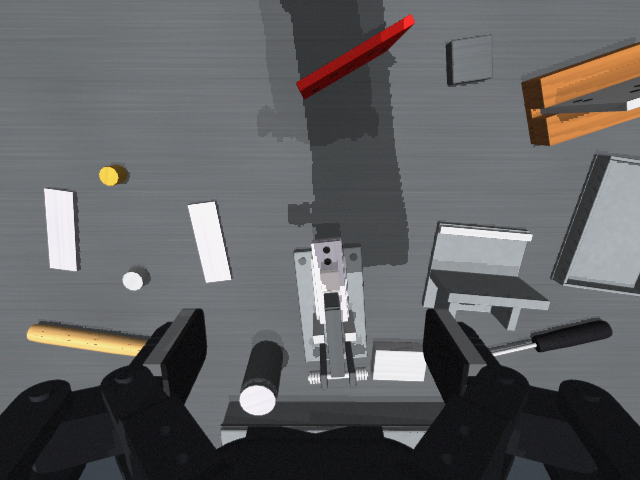

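Run:
```python
from h import *
for f,xr in(("w1",(230,460)),("w2",(30,250))):
    im,K,E=load(f); hsv=cv2.cvtColor(im,cv2.COLOR_RGB2HSV)
    m=((hsv[...,2]>165)&(hsv[...,1]<40)).astype(np.uint8); m=cv2.morphologyEx(m,cv2.MORPH_CLOSE,np.ones((5,5)))
    n,l,s,c=cv2.connectedComponentsWithStats(m)
    for i in range(1,n):
        if 800<s[i,4]<6000 and xr[0]<c[i][0]<xr[1]:
            ct,_=cv2.findContours((l==i).astype(np.uint8),0,2); h=cv2.convexHull(ct[0])
            w=px2plane(h[:,0,:],.008,K,E)[:,:2].astype(np.float32)*1000
            print(f,c[i].round(),cv2.minAreaRect(w))
im,K,E=load("w2")
c=im[150:400,200:460]; cv2.imwrite("pics/w2c.png",cv2.resize(c,None,fx=3,fy=2.4*1,interpolation=3)[:,:,::-1]) if 0 else cv2.imwrite("pics/w2c.png",cv2.resize(im[200:400,280:400],None,fx=3,fy=3,interpolation=3)[:,:,::-1])
cv2.imwrite("pics/w2d.png",cv2.resize(im[130:330,400:640],None,fx=3,fy=3,interpolation=3)[:,:,::-1])
```

```text
w1 [279. 202.] ((568.6447143554688, -351.76239013671875), (35.56234359741211, 109.45195770263672), 81.99269104003906)
w1 [429. 216.] ((585.1273803710938, -157.55335998535156), (109.39441680908203, 35.566986083984375), 7.582850933074951)
w1 [378. 337.] ((765.0989990234375, -213.1774139404297), (25.478748321533203, 90.13465881347656), 79.97715759277344)
w2 [ 60. 229.] ((568.5166015625, -351.1264343261719), (35.78447341918945, 109.53912353515625), 81.95726776123047)
w2 [209. 241.] ((585.0048217773438, -156.74978637695312), (109.49553680419922, 35.724666595458984), 7.552932262420654)
```

View pics/w2c.png

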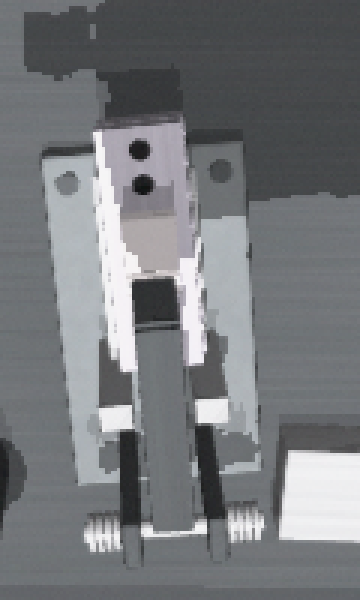

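View pics/w2d.png

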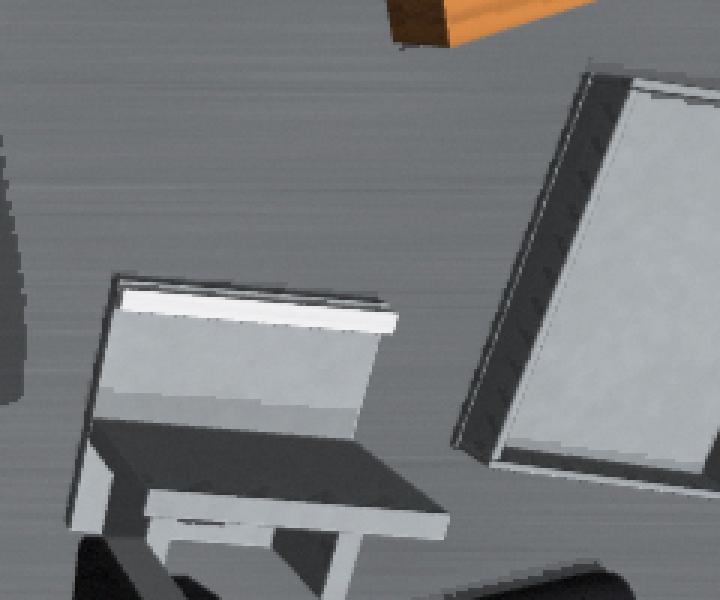

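Run:
```python
from h import *
_,K,E=load("w2")
C=lambda p:(280+p[0]/3-.3,200+p[1]/3-.3)
D=lambda p:(400+p[0]/3-.3,130+p[1]/3-.3)
def sh(n,pts,z):
    q=px2plane(pts,z,K,E)[:,:2]*1e3; print(n,q.round(1).tolist()); return q
def yaw(d): return round(np.degrees(np.arctan2(d[1],d[0])),2)
q=sh("base",[C(p) for p in[(43,157),(242,141),(260,468),(78,483)]],.014)
print("holder yaw",yaw(q[3]-q[0]),yaw(q[2]-q[1]),yaw(q[1]-q[0])-90, np.linalg.norm(q[3]-q[0]),np.linalg.norm(q[1]-q[0]))
c=q.mean(0);a=np.radians(5.2);print("origin",c-50*np.array([np.cos(a),np.sin(a)]))
q=sh("strip top near edge",[C(p) for p in[(93,128),(184,117)]],.052)
m=q.mean(0);print("w",np.linalg.norm(q[1]-q[0]),yaw(q[1]-q[0])-90,"origin if home",m+55*np.array([np.cos(a),np.sin(a)]))
q=sh("ledge",[D(p) for p in[(122,290),(398,313),(396,333),(121,309)]],.018); print(np.linalg.norm(q[1]-q[0]),yaw(q[1]-q[0])-90,yaw(q[2]-q[3])-90)
q=sh("wall",[D(p) for p in[(148,489),(449,515)]],.085); print(np.linalg.norm(q[1]-q[0]),yaw(q[1]-q[0])-90,"origin",q.mean(0))
q=sh("stops",[C(p) for p in[(99,403),(132,401),(194,398),(226,395)]],.074)
```

```text
base [[595.1, -44.8], [587.5, 42.2], [753.4, 57.3], [762.1, -30.3]]
holder yaw 4.97 5.2 5.0 167.5883019242218 87.37542446790059
origin [624.71982694   1.5708022 ]
strip top near edge [[569.5, -22.4], [564.8, 13.8]]
w 36.580298289687924 7.3700000000000045 origin if home [621.88418461   0.69220058]
ledge [[558.5, 142.8], [568.5, 261.9], [577.4, 262.7], [567.0, 143.2]]
119.57318362615949 -4.760000000000005 -5.019999999999996
wall [[619.6, 137.8], [630.3, 255.7]]
118.43353667086265 -5.209999999999994 origin [624.93778849 196.73045144]
stops [[681.2, -19.8], [680.2, -6.3], [678.7, 19.2], [677.3, 32.2]]
```

```bash
python3 -m pendant '[[-0.02,0.059,-0.009,0,0,-0.089,1],[-0.02,0.059,-0.009,0,0,-0.089,1],[-0.02,0.059,-0.009,0,0,-0.089,1],[-0.02,0.059,-0.009,0,0,-0.089,1],[-0.02,0.059,-0.009,0,0,-0.089,1],[-0.02,0.059,-0.009,0,0,-0.089,1],[-0.02,0.059,-0.009,0,0,-0.089,1],[-0.02,0.059,-0.009,0,0,-0.089,1],[-0.02,0.059,-0.009,0,0,-0.089,1],[0,0,0,0,0,0,1],[0,0,0,0,0,0,1]]'
python3 - <<'E'
from h import *
st(); cap("wrist","w3")
E
```

```text
time: 4.15
tool_pos: [0.4079, 0.2831, 0.3039]
tcp_rot: [0.982, 0.19, -0.001, 0.0]
force: [-0.1, -0.5, 0.3]
finger_gap: 0.0855
t 4.15 pos [0.4079 0.2831 0.3039] rv [[0.928, 0.373, -0.001], [0.373, -0.928, -0.0], [-0.001, -0.0, -1.0]] F [-0.1 -0.5  0.3] gap 0.0855 q [ 0.11  0.17 -0.92  1.88  0.14  1.17 -0.48]
```

View pics/w3.png

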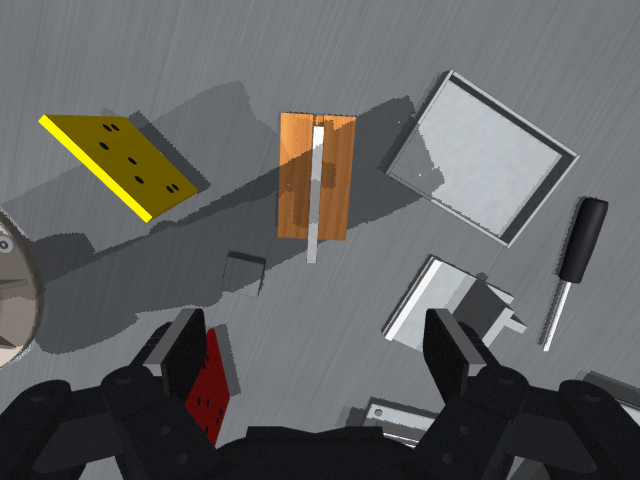

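Run:
```python
from h import *
im,K,E=load("w3")
hsv=cv2.cvtColor(im,cv2.COLOR_RGB2HSV)
m=((hsv[...,2]>150)&(hsv[...,1]<40)).astype(np.uint8)
m[:, :290]=0;m[:,345:]=0;m[:110]=0;m[280:]=0
n,l,s,c=cv2.connectedComponentsWithStats(m); i=1+np.argmax(s[1:,4])
ct,_=cv2.findContours((l==i).astype(np.uint8),0,2)
for z in(.142,):
    w=px2plane(ct[0][:,0,:],z,K,E)[:,:2].astype(np.float32)*1e3; print(s[i],cv2.minAreaRect(w))
q=px2plane([(452,71),(578,157),(509,245),(387,173)],.028,K,E)[:,:2]*1e3
print("tray",q.round(1).tolist(),q.mean(0)); 
yaw=lambda d:np.degrees(np.arctan2(d[1],d[0]))
for a,b in((0,1),(3,2),(3,0),(2,1)): print(np.linalg.norm(q[b]-q[a]).round(1),yaw(q[b]-q[a]).round(2))
cv2.imwrite("pics/w3c.png",cv2.resize(im[100:280,250:600],None,fx=2.2,fy=2.2,interpolation=3)[:,:,::-1])
```

```text
[311 126  13  55 528] ((389.39654541015625, 333.0695495605469), (7.712732315063477, 40.34711456298828), 19.116939544677734)
tray [[487.6, 449.2], [651.2, 424.8], [634.3, 312.2], [470.6, 334.1]] [560.91479702 380.0706772 ]
165.4 -8.48
165.1 -7.63
116.4 81.63
113.9 81.45
```

View pics/w3c.png

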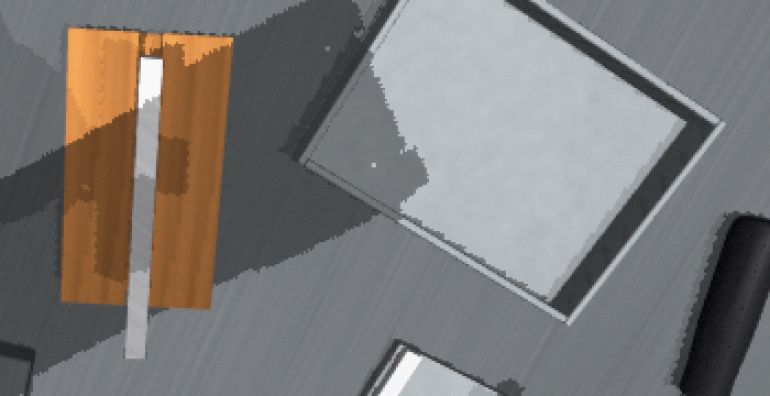

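Run:
```python
from h import *
im,K,E=load("w3")
q=px2plane([(250+a/2.2,100+b/2.2) for a,b in[(140,57),(162,57),(146,358),(125,358)]],.142,K,E)[:,:2]*1e3
print(q.round(1).tolist(),q.mean(0)); d=(q[0]+q[1]-q[2]-q[3])/2; print(np.linalg.norm(d),np.degrees(np.arctan2(d[1],d[0]))-90, np.linalg.norm(q[1]-q[0]))
```

```text
[[379.4, 350.9], [386.3, 353.6], [422.1, 250.6], [414.7, 247.7]] [400.63947017 300.69736707]
109.06038305071196 19.002489701905375 7.446792006106417
```

```bash
python3 -m pendant '[[-0.006,0.0145,0,0,0,-0.016,1],[-0.006,0.0145,0,0,0,-0.016,1],[0,0,-0.05,0,0,0,1],[0,0,-0.05,0,0,0,1],[0,0,-0.05,0,0,0,0.2],[0,0,-0.05,0,0,0,0],[0,0,-0.05,0,0,0,-0.2],[0,0,-0.047,0,0,0,-0.3],[0,0,0,0,0,0,-0.3],[0,0,0,0,0,0,-0.3],[0,0,0,0,0,0,-0.3]]' 60
python3 - <<'E'
from h import *
st(); cap("wrist","w4")
E
```

```text
time: 5.3
tool_pos: [0.4013, 0.301, 0.1276]
tcp_rot: [0.986, 0.165, 0.001, -0.0]
force: [0.1, 0.6, 0.2]
finger_gap: 0.0299
t 5.3 pos [0.4013 0.301  0.1276] rv [[0.946, 0.325, 0.002], [0.325, -0.946, 0.001], [0.002, -0.0, -1.0]] F [0.1 0.6 0.2] gap 0.0299 q [-0.07  0.4  -0.83  2.06  0.4   0.84 -0.81]
```

View pics/w4.png

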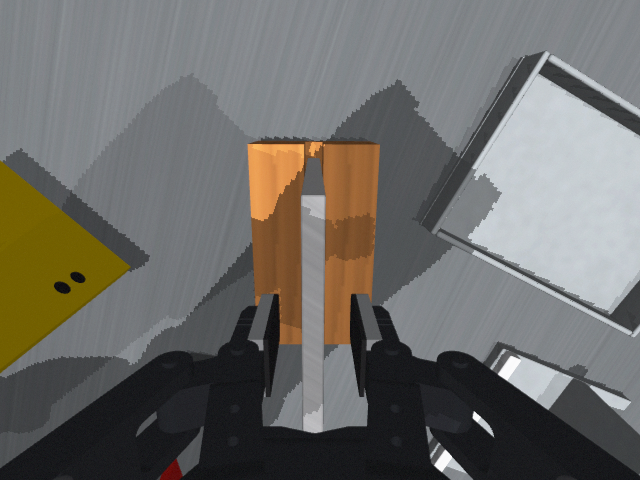

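```bash
python3 -m pendant '[[0,0,0,0,0,0,-0.9],[0,0,0,0,0,0,-1],[0,0,0,0,0,0,-1],[0,0,0,0,0,0,-1],[0,0,0,0,0,0,-1],[0,0,0.02,0,0,0,-1],[0,0,0.04,0,0,0,-1],[0,0,0.05,0,0,0,-1],[0,0,0.05,0,0,0,-1],[0,0,0.05,0,0,0,-1],[0,0,0,0,0,0,-1],[0,0,0,0,0,0,-1]]' 60
python3 - <<'E'
from h import *
st(); cap("scene","s5");cap("side","d5")
a,_,_=load("s5");b,_,_=load("d5")
cv2.imwrite("pics/c5.png",np.hstack([cv2.resize(a[60:300,260:500],None,fx=1.66,fy=1.66),cv2.resize(b[100:340,200:440],None,fx=1.66,fy=1.66)])[:,:,::-1])
E
```

```text
time: 6.55
tool_pos: [0.4004, 0.3009, 0.2528]
tcp_rot: [0.986, 0.165, 0.001, 0.0]
force: [-0.2, 0.2, -3.0]
finger_gap: 0.0069
t 6.55 pos [0.4004 0.3009 0.2528] rv [[0.946, 0.325, 0.001], [0.325, -0.946, 0.0], [0.001, 0.0, -1.0]] F [-0.2  0.2 -3. ] gap 0.0069 q [ 0.04  0.23 -0.92  1.93  0.21  1.07 -0.64]
```

View pics/c5.png

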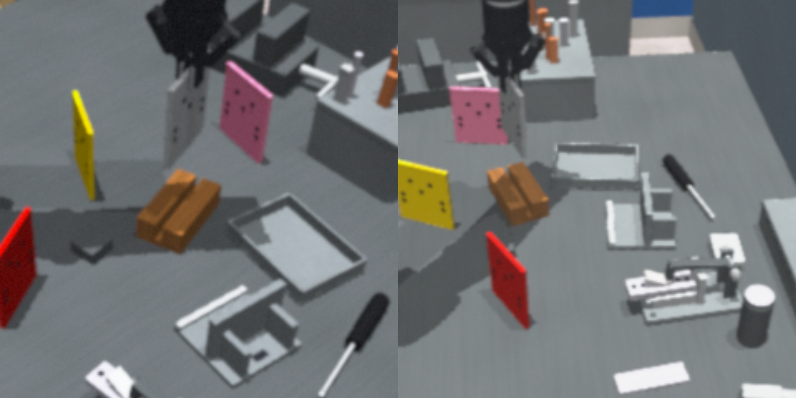

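```bash
python3 -m pendant '[[0.049,-0.0218,0,0,0,-0.0444,-1],[0.049,-0.0218,0,0,0,-0.0444,-1],[0.049,-0.0218,0,0,0,-0.0444,-1],[0.049,-0.0218,0,0,0,-0.0444,-1],[0.049,-0.0218,0,0,0,-0.0444,-1],[0.049,-0.0218,0,0,0,-0.0444,-1],[0.049,-0.0218,0,0.0045,0.0517,0,-1],[0.049,-0.0218,0,0.0045,0.0517,0,-1],[0,0,0,0.0045,0.0517,0,-1],[0,0,0,0.0045,0.0517,0,-1],[0,0,0,0.0045,0.0517,0,-1],[0,0,0,0.0045,0.0517,0,-1],[0,0,0,0,0,0,-1],[0,0,0,0,0,0,-1]]' 60
python3 - <<'E'
from h import *
st(); s=telemetry.get_state()
a=np.radians(-5);ey=np.array([-np.sin(a),np.cos(a),0]);
Rt=R.from_rotvec(ey*np.radians(28))*R.from_matrix(np.array([[np.cos(a),np.sin(a),0],[np.sin(a),-np.cos(a),0],[0,0,-1]]).T.T)
print(np.degrees((Rt*R.from_quat(s["tcp_rot"]).inv()).as_rotvec()).round(2),"deg left")
cap("wrist","w6");cap("side","d6")
E
```

```text
time: 8.05
tool_pos: [0.6354, 0.1966, 0.2505]
tcp_rot: [0.969, -0.042, -0.242, -0.01]
force: [-0.5, -0.2, -2.4]
finger_gap: 0.0069
t 8.05 pos [0.6354 0.1966 0.2505] rv [[0.879, -0.086, -0.468], [-0.076, -0.996, 0.04], [-0.47, 0.0, -0.883]] F [-0.5 -0.2 -2.4] gap 0.0069 q [ 0.07  0.76 -0.68  1.23  0.16  1.69 -0.66]
[ 0.02 -0.04 -0.04] deg left
```

View pics/w6.png

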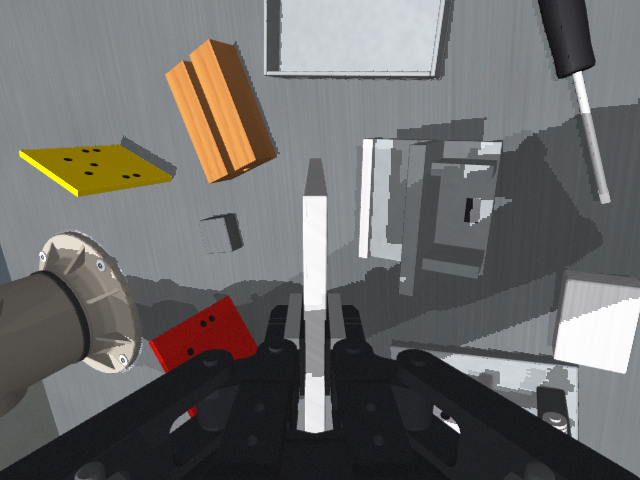

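```bash
python3 -m pendant '[[0,0,-0.06,0,0,0,-1],[0,0,-0.06,0,0,0,-1],[0,0,-0.06,0,0,0,-1],[0,0,0,0,0,0,-1],[0,0,0,0,0,0,-1]]' 60
python3 - <<'E'
from h import *
st()
cap("wrist","w7");a,_,_=cap("side","d7");b,_,_=cap("scene","s7")
cv2.imwrite("pics/c7.png",np.hstack([cv2.resize(b[150:310,320:480],None,fx=2.5,fy=2.5,interpolation=3),cv2.resize(a[140:300,260:420],None,fx=2.5,fy=2.5,interpolation=3)])[:,:,::-1])
E
```

```text
time: 8.65
tool_pos: [0.6354, 0.1966, 0.1455]
tcp_rot: [0.969, -0.042, -0.242, -0.011]
force: [0.4, 0.4, -1.4]
finger_gap: 0.0069
t 8.65 pos [0.6354 0.1966 0.1455] rv [[0.88, -0.086, -0.468], [-0.076, -0.996, 0.041], [-0.469, -0.0, -0.883]] F [ 0.4  0.4 -1.4] gap 0.0069 q [ 0.07  0.85 -0.66  1.31  0.21  1.54 -0.65]
```

View pics/c7.png

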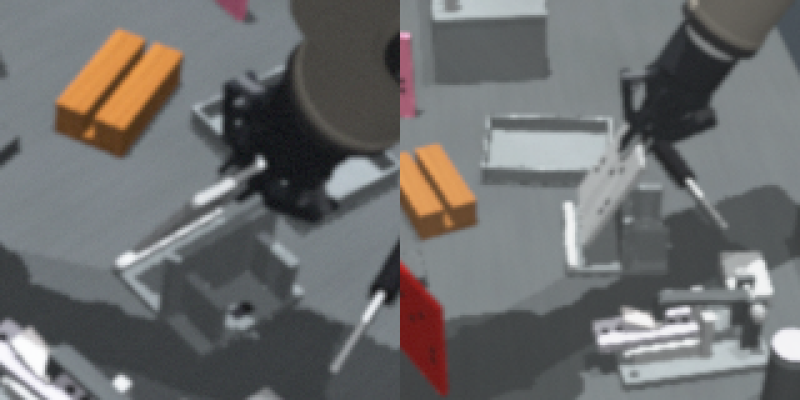

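View pics/w7.png

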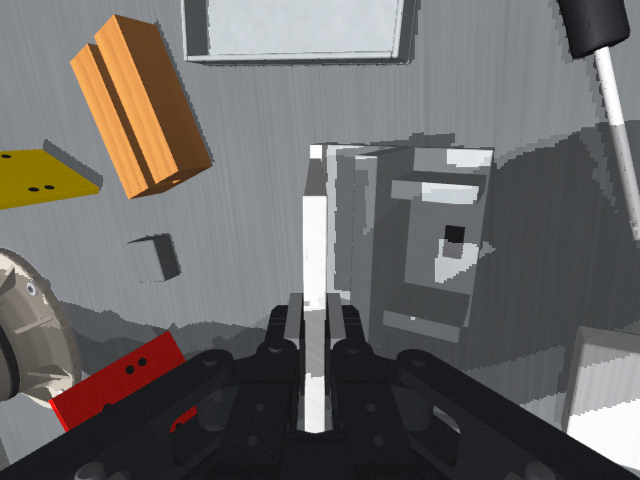

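```bash
python3 -m pendant '[[0,0,-0.02,0,0,0,-1],[0,0,-0.015,0,0,0,-1],[0,0,-0.012,0,0,0,-1],[0,0,0,0,0,0,-1],[0,0,0,0,0,0,-1]]' 60 && python3 -m pendant '[[0,0,-0.002,0,0,0,-1],[0,0,-0.002,0,0,0,-1],[0,0,0,0,0,0,-1]]' 60
python3 - <<'E'
from h import *
st()
a,_,_=cap("side","d8");b,_,_=cap("scene","s8")
cv2.imwrite("pics/c8.png",np.hstack([cv2.resize(b[150:310,320:480],None,fx=2.5,fy=2.5,interpolation=3),cv2.resize(a[140:300,260:420],None,fx=2.5,fy=2.5,interpolation=3)])[:,:,::-1])
E
```

```text
time: 9.3
tool_pos: [0.6354, 0.1963, 0.1157]
tcp_rot: [0.969, -0.042, -0.242, -0.01]
force: [-0.7, -0.1, -2.8]
finger_gap: 0.0069
time: 9.6
tool_pos: [0.6357, 0.1963, 0.1137]
tcp_rot: [0.969, -0.042, -0.242, -0.011]
force: [0.8, 0.1, -3.3]
finger_gap: 0.007
t 9.6 pos [0.6357 0.1963 0.1137] rv [[0.88, -0.087, -0.468], [-0.077, -0.996, 0.041], [-0.47, -0.0, -0.883]] F [ 0.8  0.1 -3.3] gap 0.007 q [ 0.06  0.88 -0.65  1.33  0.22  1.49 -0.65]
```

View pics/c8.png

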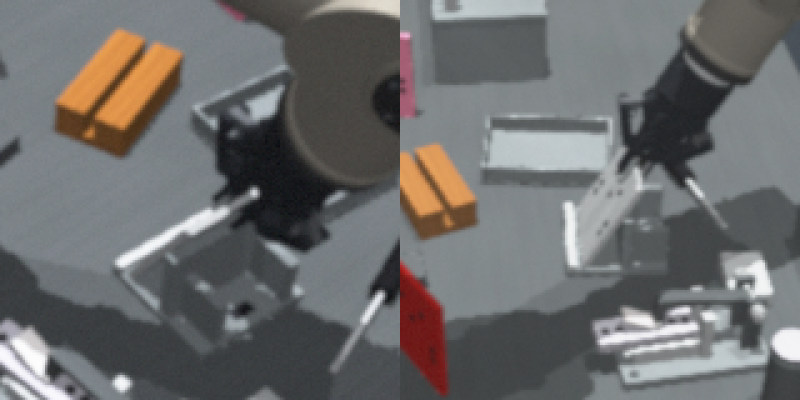

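```bash
python3 -m pendant '[[0,0,-0.002,0,0,0,-1],[0,0,0,0,0,0,-1]]' && python3 -m pendant '[[0,0,-0.002,0,0,0,-1],[0,0,0,0,0,0,-1]]'
```

```text
time: 9.9
tool_pos: [0.6359, 0.1963, 0.1134]
tcp_rot: [0.969, -0.042, -0.242, -0.011]
force: [1.1, -2.1, 7.8]
finger_gap: 0.0067
time: 10.1
tool_pos: [0.636, 0.1964, 0.1132]
tcp_rot: [0.969, -0.042, -0.241, -0.011]
force: [-1.2, -3.5, 17.5]
finger_gap: 0.0074
```

```bash
python3 -m pendant '[[0,0,0.002,0,0,0,-1],[0,0,0.0,0,0,0,-1],[0,0,0,0,0,0,-0.8],[0,0,0,0,0,0,-0.7],[0,0,0,0,0,0,-0.6],[0,0,0,0,0,0,-0.5],[0,0,0,0,0,0,-0.5]]'
python3 - <<'E'
from h import *
st()
a,_,_=cap("side","d9");b,_,_=cap("scene","s9");cap("wrist","w9")
cv2.imwrite("pics/c9.png",np.hstack([cv2.resize(b[150:310,320:480],None,fx=2.5,fy=2.5,interpolation=3),cv2.resize(a[140:300,260:420],None,fx=2.5,fy=2.5,interpolation=3)])[:,:,::-1])
E
```

```text
time: 10.8
tool_pos: [0.6355, 0.1963, 0.1123]
tcp_rot: [0.969, -0.042, -0.242, -0.01]
force: [-0.6, 0.4, -0.4]
finger_gap: 0.0214
t 10.8 pos [0.6355 0.1963 0.1123] rv [[0.879, -0.087, -0.468], [-0.077, -0.996, 0.041], [-0.47, 0.0, -0.883]] F [-0.6  0.4 -0.4] gap 0.0214 q [ 0.06  0.88 -0.65  1.33  0.22  1.49 -0.65]
```

View pics/c9.png

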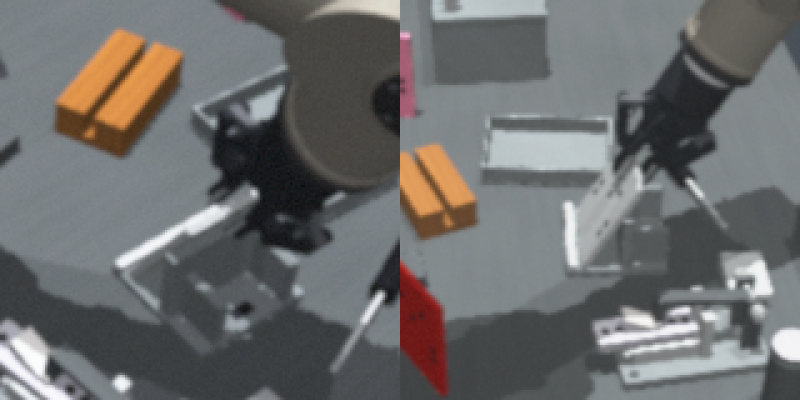

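View pics/w9.png

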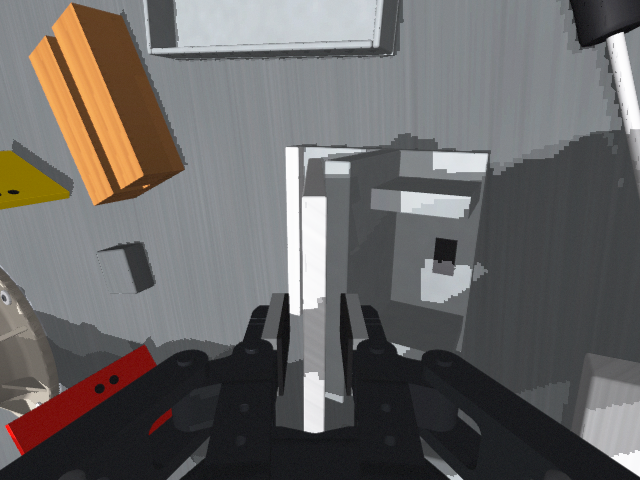

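```bash
python3 -m pendant '[[0.012,-0.001,0.022,0,0,0,-0.5],[0.0235,-0.002,0.044,0,0,0,-0.5],[0.0235,-0.002,0.044,0,0,0,-0.5],[0,0,0.08,0,0,0,-0.5],[0,0,0.08,0,0,0,0],[0,-0.02,0.03,-0.0045,-0.0517,0,0.5],[0,-0.02,0,-0.0045,-0.0517,0,1],[0,-0.02,0,-0.0045,-0.0517,0,1],[0,-0.02,0,-0.0045,-0.0517,0,1],[0,-0.02,0,-0.0045,-0.0517,0,1],[0,-0.02,0,-0.0045,-0.0517,0,1],[0,0,0,0,0,0,1],[0,0,0,0,0,0,1]]'
python3 - <<'E'
from h import *
st()
a,_,_=cap("side","d10");b,_,_=cap("scene","s10");cap("wrist","w10")
cv2.imwrite("pics/c10.png",np.hstack([cv2.resize(b[150:310,320:480],None,fx=2.5,fy=2.5,interpolation=3),cv2.resize(a[140:300,260:420],None,fx=2.5,fy=2.5,interpolation=3)])[:,:,::-1])
E
```

```text
time: 12.25
tool_pos: [0.671, 0.1212, 0.2938]
tcp_rot: [0.999, -0.044, 0.0, 0.0]
force: [0.4, 0.3, 1.0]
finger_gap: 0.0852
t 12.25 pos [0.671  0.1212 0.2938] rv [[0.996, -0.087, 0.0], [-0.087, -0.996, -0.0], [0.0, 0.0, -1.0]] F [0.4 0.3 1. ] gap 0.0852 q [ 0.2   0.48 -0.68  1.49  0.31  1.28 -0.6 ]
```

View pics/c10.png

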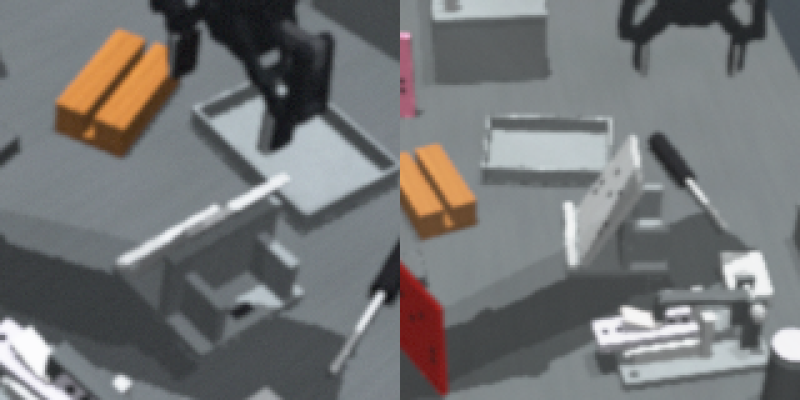

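View pics/w10.png

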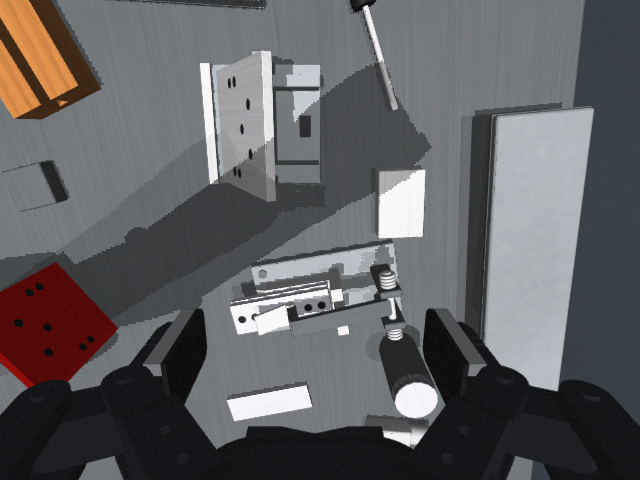

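```bash
python3 -m pendant '[[-0.012,-0.016,0,0,0,0.0855,1],[-0.012,-0.016,0,0,0,0.0855,1],[-0.012,-0.016,0,0,0,0.0855,1],[-0.012,-0.016,0,0,0,0.0855,1],[-0.012,-0.016,0,0,0,0.0855,1],[-0.012,-0.016,0,0,0,0.0855,1],[-0.012,-0.016,0,0,0,0.0855,1],[-0.012,-0.016,0,0,0,0.0855,1],[-0.012,-0.016,0,0,0,0.0855,1],[-0.012,-0.016,0,0,0,0.0855,1],[-0.012,-0.016,0,0,0,0.0855,1],[-0.012,-0.016,0,0,0,0.0855,1],[-0.012,-0.016,0,0,0,0.0855,1],[0,0,-0.08,0,0,0,1],[0,0,-0.08,0,0,0,1],[0,0,0,0,0,0,1],[0,0,0,0,0,0,1]]'
python3 - <<'E'
from h import *
st();im,K,E=cap("wrist","w11")
E
```

```text
time: 14.1
tool_pos: [0.5777, -0.0027, 0.1971]
tcp_rot: [0.675, 0.738, 0.0, -0.001]
force: [-0.4, 0.1, 0.8]
finger_gap: 0.0852
t 14.1 pos [ 0.5777 -0.0027  0.1971] rv [[-0.089, 0.996, -0.001], [0.996, 0.089, 0.001], [0.001, -0.001, -1.0]] F [-0.4  0.1  0.8] gap 0.0852 q [ 0.68  0.51 -1.03  1.83  0.49  1.09  1.13]
```

View pics/w11.png

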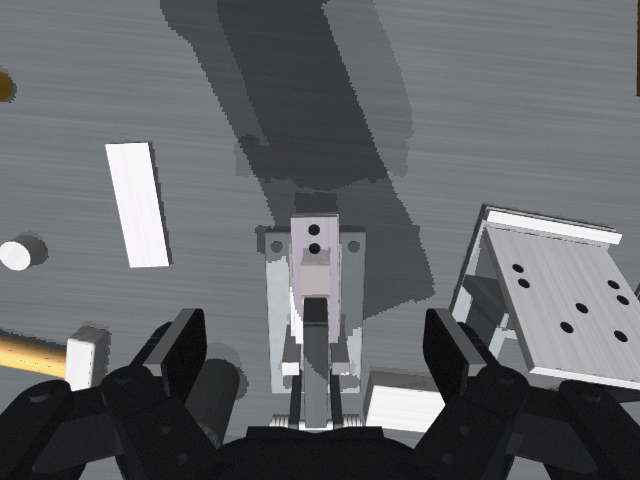

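Run:
```python
from h import *
im,K,E=load("w11")
q=px2plane([(291,214),(338,214)],.052,K,E)[:,:2]*1e3; print(q.round(1),np.linalg.norm(q[1]-q[0]))
q=px2plane([(265,228),(366,231)],.014,K,E)[:,:2]*1e3; print(q.round(1),np.linalg.norm(q[1]-q[0]))
q=px2plane([(314,230),(314,248.5)],.052,K,E)[:,:2]*1e3; print("holes",q.round(1))
cv2.imwrite("pics/w11c.png",cv2.resize(im[180:330,250:380],None,fx=4,fy=4,interpolation=3)[:,:,::-1])
```

```text
[[568.  -21.8]
 [564.9  13.4]] 35.376534212207545
[[591.7 -45. ]
 [586.7  42.5]] 87.66319598499096
holes [[579.   -3.5]
 [593.8  -2.2]]
```

View pics/w11c.png

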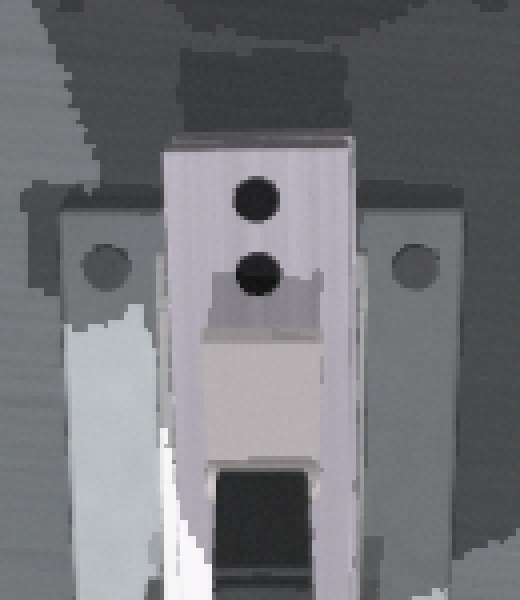

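```bash
python3 -m pendant '[[0.005,0,-0.06,0,0,0,1],[0,0,-0.06,0,0,0,1],[0,0,-0.06,0,0,0,1],[0,0,-0.04,0,0,0,0.6],[0,0,-0.0295,0,0,0,0.4],[0,0,0,0,0,0,0.3],[0,0,0,0,0,0,0.3]]' 60
python3 - <<'E'
from h import *
st();im,K,E=cap("wrist","w12"); a,_,_=cap("side","d12")
cv2.imwrite("pics/c12.png",np.hstack([cv2.resize(im[180:480,170:470],None,fx=1.33,fy=1.33,interpolation=3),cv2.resize(a[210:330,310:430],None,fx=3.325,fy=3.325,interpolation=3)])[:,:,::-1])
E
```

```text
time: 14.85
tool_pos: [0.5815, -0.0032, 0.0483]
tcp_rot: [0.675, 0.738, 0.001, 0.001]
force: [-0.2, -0.1, 0.2]
finger_gap: 0.0554
t 14.85 pos [ 0.5815 -0.0032  0.0483] rv [[-0.088, 0.996, 0.002], [0.996, 0.088, -0.0], [-0.0, 0.002, -1.0]] F [-0.2 -0.1  0.2] gap 0.0554 q [ 0.56  0.69 -0.88  1.92  0.69  0.87  0.97]
```

View pics/c12.png

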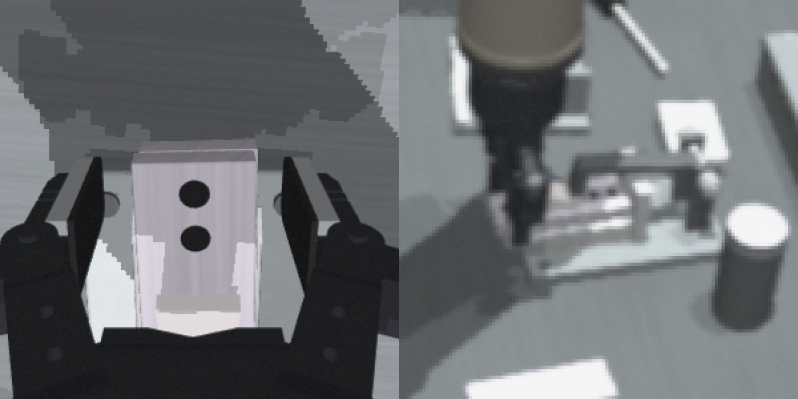

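```bash
python3 -m pendant '[[0,0,0,0,0,0,-0.3],[0,0,0,0,0,0,-0.5],[0,0,0,0,0,0,-0.6],[0,0,0,0,0,0,-1],[0,0,0,0,0,0,-1]]' 70 && python3 -m pendant '[[-0.0166,-0.0015,0,0,0,0,-1],[-0.0166,-0.0015,0,0,0,0,-1],[-0.0166,-0.0015,0,0,0,0,-1],[0,0,0,0,0,0,-1]]'
python3 - <<'E'
from h import *
st();im,K,E=cap("wrist","w13"); a,_,_=cap("side","d13")
cv2.imwrite("pics/c13.png",np.hstack([cv2.resize(im[180:480,170:470],None,fx=1.33,fy=1.33,interpolation=3),cv2.resize(a[210:330,310:430],None,fx=3.325,fy=3.325,interpolation=3)])[:,:,::-1])
E
```

```text
time: 15.45
tool_pos: [0.5809, -0.0034, 0.0478]
tcp_rot: [0.675, 0.738, 0.0, 0.001]
force: [-2.4, -0.5, 10.5]
finger_gap: 0.0347
time: 15.85
tool_pos: [0.5502, -0.0063, 0.0474]
tcp_rot: [0.675, 0.738, 0.0, 0.001]
force: [-4.3, 1.8, 4.5]
finger_gap: 0.0343
t 15.85 pos [ 0.5502 -0.0063  0.0474] rv [[-0.088, 0.996, 0.001], [0.996, 0.088, -0.001], [-0.001, 0.001, -1.0]] F [-4.3  1.8  4.5] gap 0.0343 q [ 0.59  0.65 -0.89  1.99  0.69  0.83  0.96]
```

View pics/c13.png

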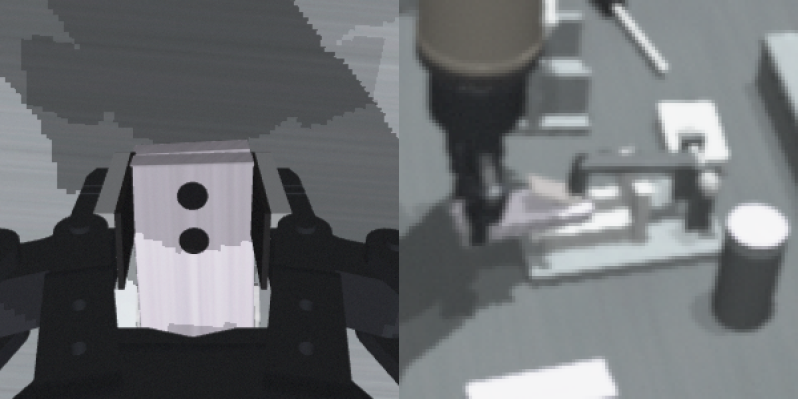

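```bash
python3 -m pendant '[[-0.0332,-0.003,0,0,0,0,-1],[-0.0332,-0.003,0,0,0,0,-1],[-0.0332,-0.003,0,0,0,0,-1],[-0.0332,-0.003,0,0,0,0,-1],[0,0,0,0,0,0,-1],[0,0,0,0,0,0,-1]]'
python3 - <<'E'
from h import *
st();im,K,E=cap("wrist","w14"); a,_,_=cap("side","d14")
cv2.imwrite("pics/c14.png",np.hstack([cv2.resize(im[180:480,170:470],None,fx=1.33,fy=1.33,interpolation=3),cv2.resize(a[210:330,310:430],None,fx=3.325,fy=3.325,interpolation=3)])[:,:,::-1])
E
```

```text
time: 16.55
tool_pos: [0.4713, -0.0136, 0.0468]
tcp_rot: [0.675, 0.737, -0.0, 0.0]
force: [0.8, -0.2, -1.7]
finger_gap: 0.0345
t 16.55 pos [ 0.4713 -0.0136  0.0468] rv [[-0.088, 0.996, 0.0], [0.996, 0.088, -0.0], [-0.0, 0.0, -1.0]] F [ 0.8 -0.2 -1.7] gap 0.0345 q [ 0.66  0.56 -0.93  2.16  0.68  0.74  0.94]
```

View pics/c14.png

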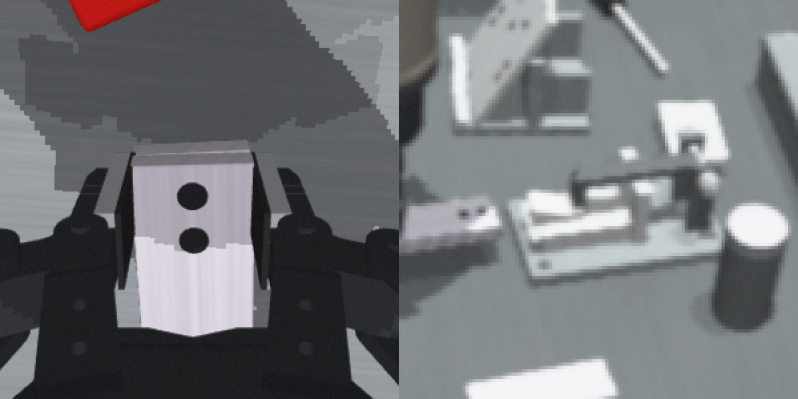

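```bash
python3 -m pendant '[[0,0,0.06,0,0,0,-1],[0,0,0.06,0,0,0,-1],[0,0,0.06,0,0,0,-1],[0,0,0.06,0,0,0,-1],[0.0085,0.05,0,0,0,-0.0162,-1],[0.0085,0.074,0,0,0,-0.0162,-1],[0.0085,0.074,0,0,0,-0.0162,-1],[0.0085,0.074,0,0,0,-0.0162,-1],[0.0085,0.074,0,0,0,-0.0162,-1],[0.0085,0.074,0,0,0,-0.0162,-1],[0.0085,0.074,0,0,0,-0.0162,-1],[0.0085,0.074,0,0,0,-0.0162,-1],[0.0085,0.074,0,0,0,-0.0162,-1],[0,0.024,0,0,0,0,-1],[0,0,0,0,0,0,-1],[0,0,0,0,0,0,-1]]'
python3 - <<'E'
from h import *
st();im,K,E=cap("wrist","w15"); a,_,_=cap("side","d15")
cv2.imwrite("pics/c15.png",cv2.resize(a[80:260,230:470],None,fx=3,fy=3,interpolation=3)[:,:,::-1])
E
```

```text
time: 18.25
tool_pos: [0.5167, 0.3862, 0.1902]
tcp_rot: [0.755, 0.656, -0.0, -0.0]
force: [0.3, -0.9, -1.9]
finger_gap: 0.0344
t 18.25 pos [0.5167 0.3862 0.1902] rv [[0.14, 0.99, -0.001], [0.99, -0.14, -0.001], [-0.001, -0.001, -1.0]] F [ 0.3 -0.9 -1.9] gap 0.0344 q [-0.06  0.6  -0.96  1.68  0.54  1.14  0.26]
```

View pics/w15.png

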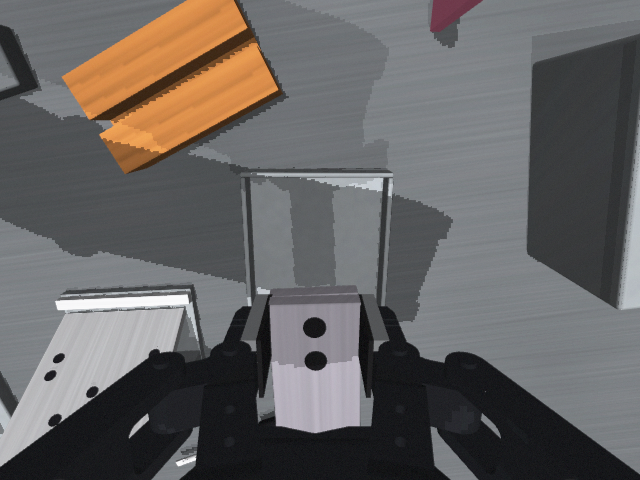

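View pics/c15.png

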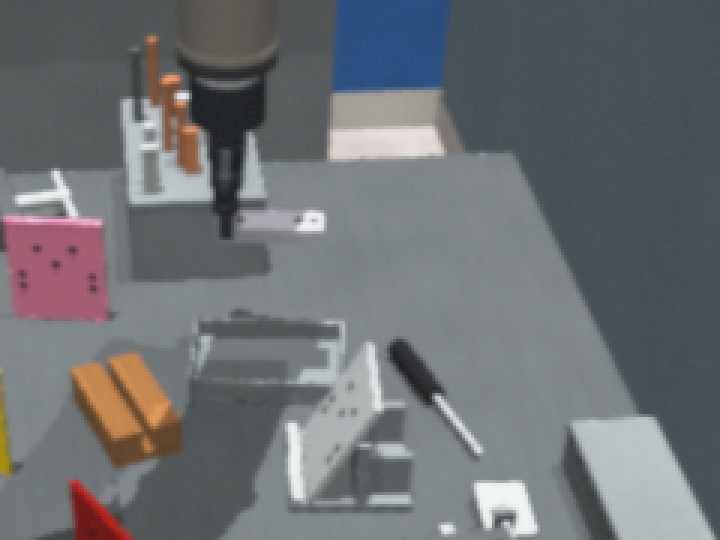

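```bash
python3 - <<'E'
from h import *
im,K,E=load("w15")
q=px2plane([(240,173),(393,171)],.028,K,E)[:,:2]*1e3; m=q.mean(0); print(q.round(1),np.linalg.norm(q[1]-q[0]), m+85*np.array([.99,-.141]))
E
python3 -m pendant '[[0,0,-0.06,0,0,0,-1],[0,0,-0.06,0,0,0,-1],[0,0,-0.06,0,0,0,-1],[0,0,-0.05,0,0,0,-1],[0,0,-0.03,0,0,0,-1],[0,0,-0.018,0,0,0,-1],[0,0,0,0,0,0,-1],[0,0,0,0,0,0,-1]]'
```

```text
[[469.4 333.7]
 [484.4 451. ]] 118.23565162061838 [561.01674593 380.38482096]
time: 19.15
tool_pos: [0.5172, 0.3866, 0.025]
tcp_rot: [0.755, 0.655, 0.001, 0.0]
force: [-0.1, 0.3, -0.9]
finger_gap: 0.0346
```

```bash
python3 -m pendant '[[0,0,-0.005,0,0,0,-1],[0,0,-0.005,0,0,0,-1],[0,0,0,0,0,0,-1]]' && python3 -m pendant '[[0,0,-0.002,0,0,0,-1],[0,0,0,0,0,0,-1]]' && python3 -m pendant '[[0,0,-0.002,0,0,0,-1],[0,0,0,0,0,0,-1]]'
```

```text
time: 19.45
tool_pos: [0.5167, 0.3861, 0.018]
tcp_rot: [0.755, 0.656, 0.0, 0.0]
force: [-0.2, -0.3, -1.4]
finger_gap: 0.0345
time: 19.65
tool_pos: [0.5167, 0.3862, 0.0167]
tcp_rot: [0.755, 0.656, 0.0, 0.0]
force: [0.1, -0.4, -0.3]
finger_gap: 0.0346
time: 19.85
tool_pos: [0.5168, 0.3863, 0.0164]
tcp_rot: [0.755, 0.656, 0.0, 0.0]
force: [-3.7, -4.7, 13.6]
finger_gap: 0.0346
```

Contact with the floor. Back off slightly, release, lift.

```bash
python3 -m pendant '[[0,0,0.002,0,0,0,-1],[0,0,0,0,0,0,-0.1],[0,0,0,0,0,0,0.1],[0,0,0,0,0,0,0.15],[0,0,0,0,0,0,0.15],[0,0,0.03,0,0,0,0.15],[0,0,0.06,0,0,0,0.15],[0,0,0.08,0,0,0,0.15],[0,0,0.08,0,0,0,0.5],[0,0,0,0,0,0,1],[0,0,0,0,0,0,1]]'
python3 - <<'E'
from h import *
st();im,K,E=cap("wrist","w16"); a,_,_=cap("side","d16"); b,_,_=cap("scene","s16")
cv2.imwrite("pics/c16.png",np.hstack([im[160:460,170:470],cv2.resize(a[160:280,260:420],(400,300),interpolation=3)])[:,:,::-1])
E
```

```text
time: 20.95
tool_pos: [0.5171, 0.3866, 0.1691]
tcp_rot: [0.755, 0.656, 0.001, 0.0]
force: [-0.2, -0.2, -0.7]
finger_gap: 0.0855
t 20.95 pos [0.5171 0.3866 0.1691] rv [[0.14, 0.99, 0.003], [0.99, -0.14, 0.001], [0.002, 0.003, -1.0]] F [-0.2 -0.2 -0.7] gap 0.0855 q [-0.07  0.62 -0.95  1.7   0.56  1.11  0.24]
```

View pics/c16.png

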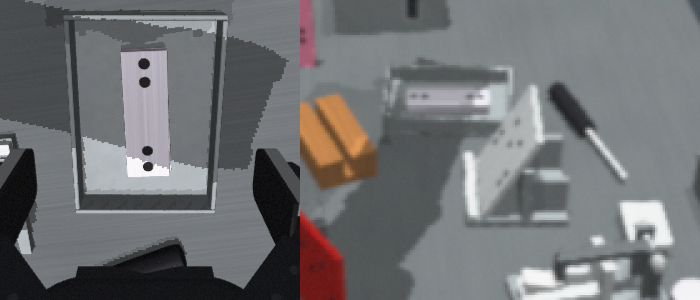

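View pics/s16.png

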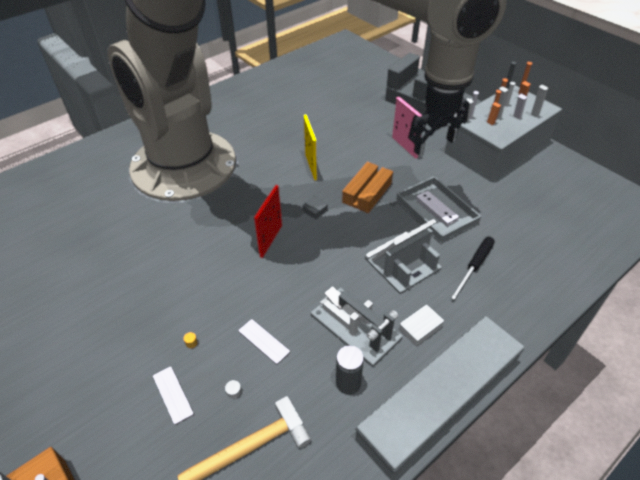

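```bash
python3 -m pendant '[[0,0,0.07,0,0,0,1],[0,0,0.06,0,0,0,1],[0.0034,-0.05,0,0,0,0.0145,1],[0.0034,-0.0764,0,0,0,0.0145,1],[0.0034,-0.0764,0,0,0,0.0145,1],[0.0034,-0.0764,0,0,0,0.0145,1],[0.0034,-0.0764,0,0,0,0.0145,1],[0.0034,-0.0764,0,0,0,0.0145,1],[0.0034,-0.0764,0,0,0,0.0145,1],[0.0034,-0.0764,0,0,0,0.0145,1],[0.0034,-0.0764,0,0,0,0.0145,1],[0.0034,-0.0764,0,0,0,0.0145,1],[0.0034,-0.0764,0,0,0,0.0145,1],[0.0034,-0.0764,0,0,0,0.0145,1],[0,-0.026,0,0,0,0,1],[0,0,0,0,0,0,1],[0,0,0,0,0,0,1]]'
cat > blanks.py <<'E'
from h import *
import sys
def find(fn,xr=(0,640),z=.008):
    im,K,E=load(fn); hsv=cv2.cvtColor(im,cv2.COLOR_RGB2HSV)
    m=((hsv[...,2]>150)&(hsv[...,1]<40)).astype(np.uint8); m=cv2.morphologyEx(m,cv2.MORPH_CLOSE,np.ones((5,5)))
    n,l,s,c=cv2.connectedComponentsWithStats(m)
    for i in range(1,n):
        if s[i,4]>800:
            ct,_=cv2.findContours((l==i).astype(np.uint8),0,2); h=cv2.convexHull(ct[0])
            w=px2plane(h[:,0,:],z,K,E)[:,:2].astype(np.float32)*1000
            (cx,cy),(a,b),an=cv2.minAreaRect(w)
            if a<b: a,b,an=b,a,an-90
            if 80<a<130 and 25<b<50: print(c[i].round(),"ctr",round(cx,1),round(cy,1),"size",round(a,1),round(b,1),"yaw",round(an,2))
E
python3 - <<'E'
from h import *
st();im,K,E=cap("wrist","w17")
import blanks; blanks.find("w17")
E
```

```text
time: 22.8
tool_pos: [0.5409, -0.1628, 0.2441]
tcp_rot: [0.659, 0.752, 0.0, -0.001]
force: [0.7, 0.8, 0.3]
finger_gap: 0.0857
t 22.8 pos [ 0.5409 -0.1628  0.2441] rv [[-0.132, 0.991, -0.001], [0.991, 0.132, 0.001], [0.001, -0.001, -1.0]] F [0.7 0.8 0.3] gap 0.0857 q [ 1.02  0.43 -1.07  1.81  0.41  1.15  1.52]
[124. 203.] ctr 568.5 -351.3 size 109.5 36.0 yaw -8.06
[315. 243.] ctr 584.9 -157.3 size 108.2 35.5 yaw 7.44
[243. 385.] ctr 768.4 -218.0 size 92.1 26.0 yaw -9.79
```

View pics/w17.png

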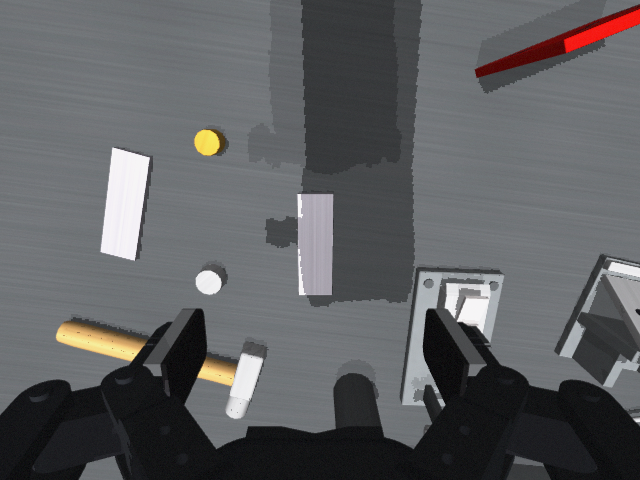

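```bash
python3 -m pendant '[[0,0,-0.05,0,0,0,1],[0,0,-0.07,0,0,0,0.6],[0,0,-0.07,0,0,0,0.4],[0,0,-0.07,0,0,0,0.3],[0,0,-0.06,0,0,0,0.3],[0,0,-0.04,0,0,0,0.3],[0,0,-0.015,0,0,0,0.3],[0,0,-0.009,0,0,0,0.3],[0,0,0,0,0,0,0.3],[0,0,0,0,0,0,0.3]]' 100
```

```text
time: 23.85
tool_pos: [0.5419, -0.1635, 0.0155]
tcp_rot: [0.659, 0.752, 0.0, 0.001]
force: [0.1, -0.4, -0.2]
finger_gap: 0.0558
```

```bash
python3 -m pendant '[[0,0,-0.005,0,0,0,0.3],[0,0,0,0,0,0,0],[0,0,0,0,0,0,-0.2],[0,0,0,0,0,0,-0.5],[0,0,0,0,0,0,-1],[0,0,0,0,0,0,-1]]' 100
python3 - <<'E'
from h import *
st();im,K,E=cap("wrist","w18"); cv2.imwrite("pics/c18.png",cv2.resize(im[180:480,170:470],None,fx=1.6,fy=1.6)[:,:,::-1])
E
```

```text
time: 24.45
tool_pos: [0.5413, -0.1638, 0.0123]
tcp_rot: [0.659, 0.752, -0.0, 0.001]
force: [-6.1, 0.4, 18.2]
finger_gap: 0.0325
t 24.45 pos [ 0.5413 -0.1638  0.0123] rv [[-0.132, 0.991, 0.0], [0.991, 0.132, -0.001], [-0.001, 0.0, -1.0]] F [-6.1  0.4 18.2] gap 0.0325 q [ 0.82  0.71 -0.83  1.97  0.74  0.79  1.26]
```

View pics/c18.png

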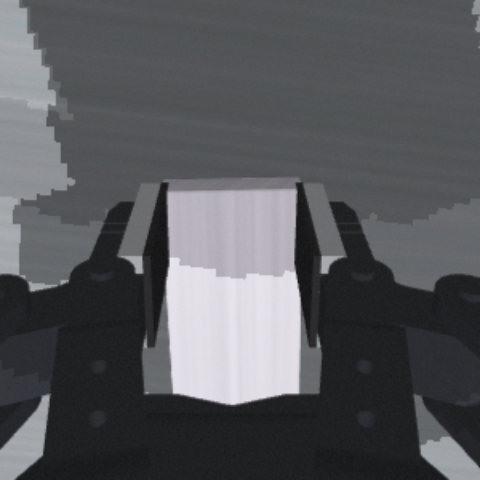

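```bash
python3 - <<'E'
from h import *
im,K,E=load("w2")
print(px2plane([(297,86),(305,97),(408,15),(414,22)],.13,K,E).round(3))
im,K,E=load("scene0")
print(px2plane([(262,255),(282,237)],.0,K,E).round(3))
E
python3 -m pendant '[[0,0,0.03,0,0,0,-1],[0,0,0.06,0,0,0,-1],[0,0,0.06,0,0,0,-1],[0,0,0,0,0,0,-1],[0,0,0,0,0,0,-1]]' 90
python3 - <<'E'
from h import *
st();im,K,E=cap("wrist","w19"); a,_,_=cap("side","d19");b,_,_=cap("scene","s19")
cv2.imwrite("pics/c19.png",np.hstack([cv2.resize(b[250:400,200:350],(400,400),interpolation=3),cv2.resize(a[240:360,280:400],(400,400),interpolation=3)])[:,:,::-1])
E
```

```text
[[ 0.402 -0.033  0.13 ]
 [ 0.411 -0.026  0.13 ]
 [ 0.348  0.059  0.13 ]
 [ 0.353  0.064  0.13 ]]
[[ 0.397 -0.024 -0.   ]
 [ 0.382  0.045  0.   ]]
time: 25.0
tool_pos: [0.5415, -0.1641, 0.1028]
tcp_rot: [0.659, 0.752, 0.0, 0.001]
force: [-0.4, -0.3, -0.7]
finger_gap: 0.0322
t 25.0 pos [ 0.5415 -0.1641  0.1028] rv [[-0.132, 0.991, 0.002], [0.991, 0.132, -0.001], [-0.001, 0.002, -1.0]] F [-0.4 -0.3 -0.7] gap 0.0322 q [ 0.9   0.59 -0.94  1.93  0.6   0.93  1.37]
```

View pics/c19.png

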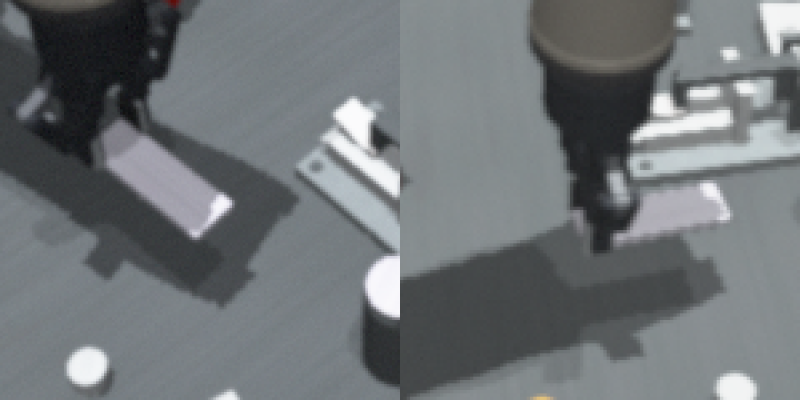

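```bash
python3 -m pendant '[[-0.0188,0.0511,0,0,0,-0.0056,-1],[-0.0188,0.0511,0,0,0,-0.0056,-1],[-0.0188,0.0511,0,0,0,-0.0056,-1],[-0.0188,0.0511,0,0,0,-0.0056,-1],[-0.0188,0.0511,0,0,0,-0.0056,-1],[0,0,-0.03,0,0,0,-1],[0,0,-0.03,0,0,0,-1],[0,0,-0.023,0,0,0,-1],[0,0,0,0,0,0,-1],[0,0,0,0,0,0,-1]]'
python3 - <<'E'
from h import *
st();im,K,E=cap("wrist","w20"); a,_,_=cap("side","d20");b,_,_=cap("scene","s20")
cv2.imwrite("pics/c20.png",np.hstack([cv2.resize(b[230:380,270:420],(400,400),interpolation=3),cv2.resize(a[210:330,300:420],(400,400),interpolation=3)])[:,:,::-1])
s=telemetry.get_state(); p=np.array(s["tool_pos"])*1e3; a=np.radians(5.05); d=p[:2]-[624.5,1.5]
print("holder xy",d@[np.cos(a),np.sin(a)],d@[-np.sin(a),np.cos(a)])
E
```

```text
time: 26.15
tool_pos: [0.4846, -0.0101, 0.0513]
tcp_rot: [0.675, 0.738, -0.0, -0.0]
force: [0.6, -0.5, -0.7]
finger_gap: 0.0325
t 26.15 pos [ 0.4846 -0.0101  0.0513] rv [[-0.089, 0.996, -0.001], [0.996, 0.089, 0.0], [0.0, -0.001, -1.0]] F [ 0.6 -0.5 -0.7] gap 0.0325 q [ 0.64  0.56 -0.91  2.13  0.66  0.76  0.95]
holder xy -139.890812710472 0.39466538092788717
```

View pics/c20.png

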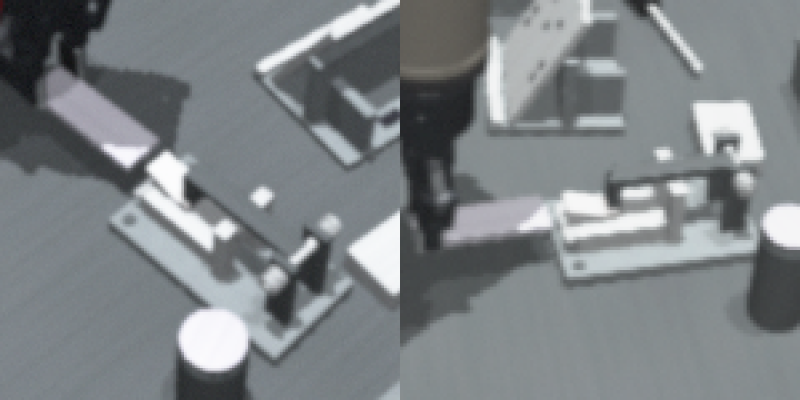

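View pics/w20.png

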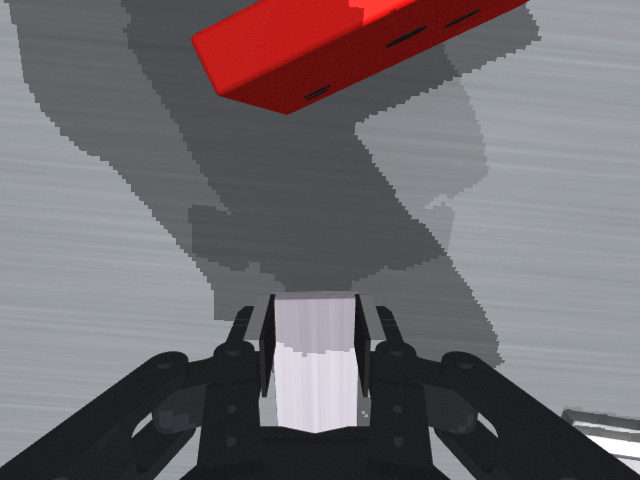

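```bash
python3 -m pendant '[[0.0166,0.001,-0.0017,0,0,0,-1],[0.0332,0.0027,0,0,0,0,-1],[0.0332,0.0028,0,0,0,0,-1],[0,0,0,0,0,0,-1]]' && python3 -m pendant '[[0.0166,0.0014,0,0,0,0,-1],[0.0166,0.0014,0,0,0,0,-1],[0,0,0,0,0,0,-1]]'
python3 - <<'E'
from h import *
st();im,K,E=cap("wrist","w21"); a,_,_=cap("side","d21");b,_,_=cap("scene","s21")
cv2.imwrite("pics/c21.png",np.hstack([cv2.resize(b[230:380,270:420],(400,400),interpolation=3),cv2.resize(a[210:330,300:420],(400,400),interpolation=3)])[:,:,::-1])
s=telemetry.get_state(); p=np.array(s["tool_pos"])*1e3; a=np.radians(5.05); d=p[:2]-[624.5,1.5]
print("holder xy",d@[np.cos(a),np.sin(a)],d@[-np.sin(a),np.cos(a)])
E
```

```text
time: 26.7
tool_pos: [0.537, -0.0062, 0.0507]
tcp_rot: [0.675, 0.737, 0.001, 0.0]
force: [1.8, 0.4, -1.8]
finger_gap: 0.0326
time: 27.0
tool_pos: [0.5557, -0.0047, 0.0506]
tcp_rot: [0.675, 0.738, 0.0, 0.0]
force: [1.7, 0.1, -2.5]
finger_gap: 0.0323
t 27.0 pos [ 0.5557 -0.0047  0.0506] rv [[-0.088, 0.996, 0.001], [0.996, 0.088, 0.0], [0.0, 0.001, -1.0]] F [ 1.7  0.1 -2.5] gap 0.0323 q [ 0.58  0.65 -0.88  1.98  0.68  0.84  0.97]
holder xy -70.13562719547787 0.020218491661069364
```

View pics/c21.png

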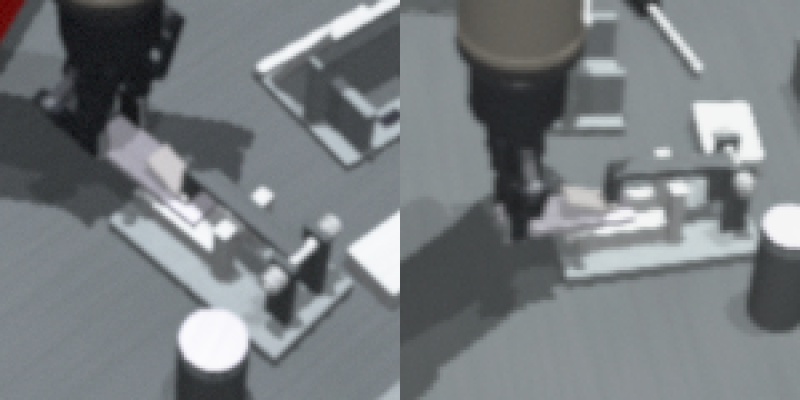

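```bash
python3 -m pendant '[[0.0166,0.0015,-0.001,0,0,0,-1],[0.0166,0.0015,-0.001,0,0,0,-1],[0,0,0,0,0,0,-1]]' && python3 -m pendant '[[0.0033,0.0003,0,0,0,0,-1],[0.0033,0.0003,0,0,0,0,-1],[0,0,0,0,0,0,-1]]' && python3 -m pendant '[[0.0033,0.0003,0,0,0,0,-1],[0,0,0,0,0,0,-1]]'
```

```text
time: 27.45
tool_pos: [0.5761, -0.0027, 0.0493]
tcp_rot: [0.675, 0.738, 0.001, 0.0]
force: [1.8, -0.7, -2.3]
finger_gap: 0.0326
time: 27.75
tool_pos: [0.5783, -0.0025, 0.0492]
tcp_rot: [0.675, 0.738, -0.0, -0.0]
force: [-0.8, -0.2, -2.4]
finger_gap: 0.0323
time: 27.95
tool_pos: [0.5804, -0.0024, 0.0492]
tcp_rot: [0.675, 0.738, 0.0, 0.0]
force: [-1.5, -0.8, -3.0]
finger_gap: 0.0324
```

```bash
python3 -m pendant '[[0.0017,0.0001,0,0,0,0,-1],[0,0,0,0,0,0,-1]]' && python3 -m pendant '[[0.0017,0.0001,0,0,0,0,-1],[0,0,0,0,0,0,-1]]' && python3 -m pendant '[[0.0017,0.0001,0,0,0,0,-1],[0,0,0,0,0,0,-1]]'
```

```text
time: 28.15
tool_pos: [0.5814, -0.0024, 0.0492]
tcp_rot: [0.675, 0.738, -0.0, 0.0]
force: [-1.4, 0.1, -2.5]
finger_gap: 0.0326
time: 28.35
tool_pos: [0.5817, -0.0024, 0.049]
tcp_rot: [0.675, 0.738, -0.001, -0.0]
force: [-6.3, -0.3, -2.3]
finger_gap: 0.0325
time: 28.55
tool_pos: [0.5818, -0.0023, 0.0486]
tcp_rot: [0.675, 0.738, -0.001, -0.001]
force: [-10.8, 0.7, -1.2]
finger_gap: 0.0323
```

```bash
python3 -m pendant '[[0,0,0,0,0,0,-0.1],[0,0,0,0,0,0,0.1],[0,0,0,0,0,0,0.3],[0,0,0,0,0,0,0.3],[0,0,0.03,0,0,0,0.3],[0,0,0.06,0,0,0,0.3],[0,0,0.08,0,0,0,1],[0,0,0.08,0,0,0,1],[0,0,0,0,0,0,1],[0,0,0,0,0,0,1]]'
python3 - <<'E'
from h import *
st();im,K,E=cap("wrist","w22"); a,_,_=cap("side","d22");b,_,_=cap("scene","s22")
cv2.imwrite("pics/c22.png",np.hstack([cv2.resize(im[160:400,200:440],(400,400),interpolation=3),cv2.resize(a[210:330,300:420],(400,400),interpolation=3)])[:,:,::-1])
E
```

```text
time: 29.55
tool_pos: [0.5839, -0.0023, 0.2015]
tcp_rot: [0.675, 0.738, 0.001, 0.001]
force: [-0.0, -0.4, -0.4]
finger_gap: 0.0855
t 29.55 pos [ 0.5839 -0.0023  0.2015] rv [[-0.088, 0.996, 0.003], [0.996, 0.088, -0.001], [-0.001, 0.003, -1.0]] F [-0.  -0.4 -0.4] gap 0.0855 q [ 0.67  0.5  -1.02  1.81  0.48  1.1   1.14]
```

View pics/c22.png

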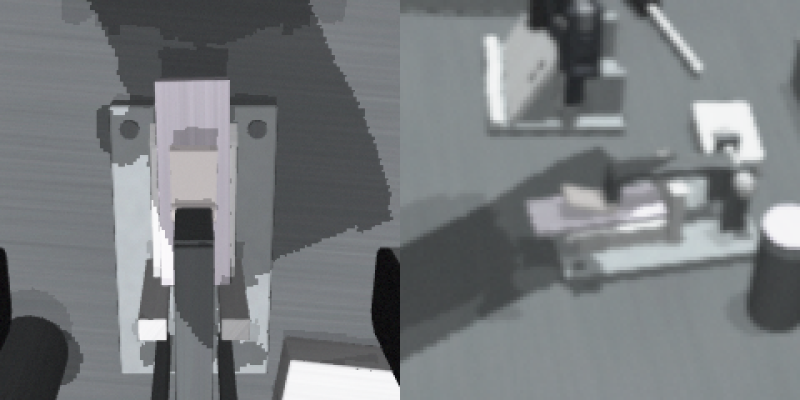

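View pics/s22.png

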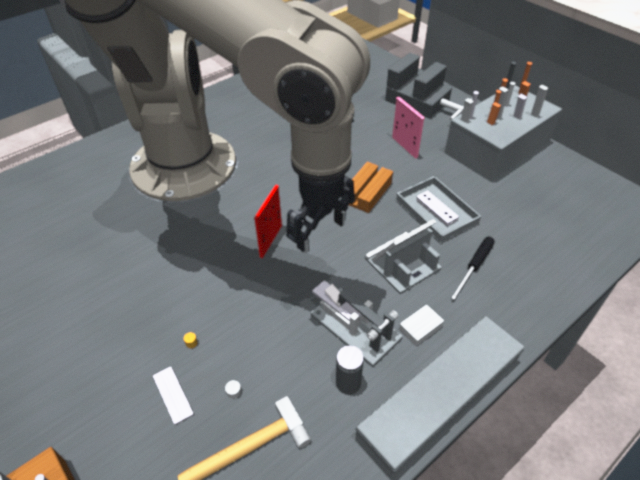

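```bash
python3 - <<'E'
from h import *
im,K,E=load("w22")
q=px2plane([(200+155*.6,160+82*.6),(200+229*.6,160+80*.6)],.044,K,E)[:,:2]*1e3
a=np.radians(5.05); m=q.mean(0)-[624.5,1.5]
print(q.round(1),np.linalg.norm(q[1]-q[0]),"yaw",np.degrees(np.arctan2(q[1,1]-q[0,1],q[1,0]-q[0,0]))-90,"holder",m@[np.cos(a),np.sin(a)],m@[-np.sin(a),np.cos(a)])
E
python3 -m pendant '[[-0.012,-0.06,0.03,0,0,-0.0146,1],[-0.012,-0.06,0.03,0,0,-0.0146,1],[-0.012,-0.06,0,0,0,-0.0146,1],[-0.012,-0.06,0,0,0,-0.0146,1],[-0.012,-0.06,0,0,0,-0.0146,1],[-0.012,-0.06,0,0,0,-0.0146,1],[-0.012,-0.06,0,0,0,-0.0146,1],[-0.012,-0.06,0,0,0,-0.0146,1],[-0.002,-0.06,0,0,0,-0.0146,1],[0,-0.032,0,0,0,-0.0146,1],[0,0,0,0,0,0,1],[0,0,0,0,0,0,1]]'
python3 - <<'E'
from h import *
import blanks
st();im,K,E=cap("wrist","w23"); blanks.find("w23")
E
```

```text
[[574.  -21. ]
 [569.9  13.5]] 34.778948324966734 yaw 6.6502181102885345 holder -52.80588636271698 -0.608754400628946
time: 30.9
tool_pos: [0.5247, -0.3444, 0.2345]
tcp_rot: [0.755, 0.656, 0.0, -0.001]
force: [-0.4, 0.2, -0.5]
finger_gap: 0.0854
t 30.9 pos [ 0.5247 -0.3444  0.2345] rv [[0.139, 0.99, -0.001], [0.99, -0.139, 0.001], [0.001, -0.001, -1.0]] F [-0.4  0.2 -0.5] gap 0.0854 q [ 1.16  0.51 -0.92  1.68  0.43  1.17  1.55]
[314. 246.] ctr 568.3 -352.1 size 109.0 35.9 yaw -8.03
```

View pics/w23.png

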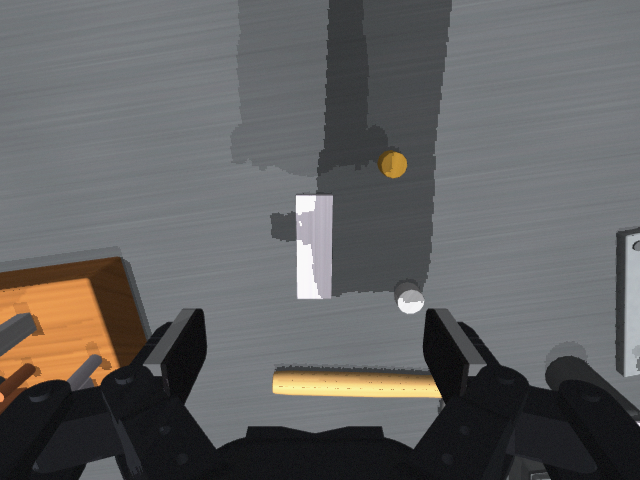

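```bash
python3 - <<'E'
from h import *
im,K,E=load("w23")
print(px2plane([(393,163),(411,302)],.022,K,E).round(3)); print(px2plane([(122,250),(160,330)],.05,K,E).round(3))
E
python3 -m pendant '[[0,-0.002,-0.05,0,0,0,0.4],[0,0,-0.07,0,0,0,0.2],[0,0,-0.07,0,0,0,0.2],[0,0,-0.07,0,0,0,0.2],[0,0,-0.05,0,0,0,0.2],[0,0,-0.03,0,0,0,0.2],[0,0,-0.022,0,0,0,0.2],[0,0,0,0,0,0,0.2],[0,0,0,0,0,0,0.2]]' 90
```

```text
[[ 0.493 -0.269  0.022]
 [ 0.634 -0.262  0.022]]
[[ 0.532 -0.518  0.05 ]
 [ 0.614 -0.506  0.05 ]]
time: 31.85
tool_pos: [0.5254, -0.3466, 0.0191]
tcp_rot: [0.755, 0.656, 0.0, 0.001]
force: [-0.2, 0.4, 0.4]
finger_gap: 0.0511
```

```bash
python3 -m pendant '[[0,0,-0.005,0,0,0,0.2],[0,0,-0.0045,0,0,0,0.2],[0,0,0,0,0,0,0],[0,0,0,0,0,0,-0.2],[0,0,0,0,0,0,-0.5],[0,0,0,0,0,0,-1],[0,0,0,0,0,0,-1]]' 90
python3 - <<'E'
from h import *
st();im,K,E=cap("wrist","w24"); cv2.imwrite("pics/c24.png",cv2.resize(im[180:480,170:470],None,fx=1.6,fy=1.6)[:,:,::-1])
E
```

```text
time: 32.55
tool_pos: [0.5247, -0.3468, 0.0132]
tcp_rot: [0.755, 0.656, -0.0, 0.0]
force: [-5.2, 1.7, 12.0]
finger_gap: 0.0325
t 32.55 pos [ 0.5247 -0.3468  0.0132] rv [[0.14, 0.99, 0.0], [0.99, -0.14, -0.001], [-0.001, 0.0, -1.0]] F [-5.2  1.7 12. ] gap 0.0325 q [ 1.03  0.75 -0.75  1.83  0.68  0.84  1.37]
```

View pics/c24.png

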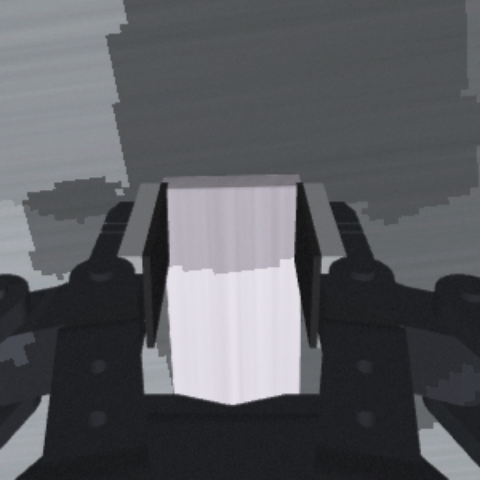

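```bash
python3 -m pendant '[[0,0,0.03,0,0,0,-1],[0,0,0.06,0,0,0,-1],[0,0,0.07,0,0,0,-1],[-0.0083,0.05,0,0,0,0.0181,-1],[-0.0083,0.07,0,0,0,0.0181,-1],[-0.0083,0.07,0,0,0,0.0181,-1],[-0.0083,0.07,0,0,0,0.0181,-1],[-0.0083,0.07,0,0,0,0.0181,-1],[-0.0083,0.07,0,0,0,0.0181,-1],[-0.0083,0.07,0,0,0,0.0181,-1],[-0.0083,0.07,0,0,0,0.0181,-1],[0,0.02,0,0,0,0,-1],[0,0,-0.03,0,0,0,-1],[0,0,-0.03,0,0,0,-1],[0,0,-0.02,0,0,0,-1],[0,0,0,0,0,0,-1],[0,0,0,0,0,0,-1]]'
cat > hp.py <<'E'
from h import *
def hp():
    s=telemetry.get_state(); p=np.array(s["tool_pos"])*1e3; a=np.radians(5.05); d=p[:2]-[624.5,1.5]
    print("holder xy",d@[np.cos(a),np.sin(a)],d@[-np.sin(a),np.cos(a)],"z",p[2])
E
python3 - <<'E'
from hp import *
st();hp();im,K,E=cap("wrist","w25"); a,_,_=cap("side","d25");b,_,_=cap("scene","s25")
cv2.imwrite("pics/c25.png",np.hstack([cv2.resize(b[230:380,270:420],(400,400),interpolation=3),cv2.resize(a[210:330,300:420],(400,400),interpolation=3)])[:,:,::-1])
E
```

```text
time: 34.3
tool_pos: [0.485, -0.0106, 0.0608]
tcp_rot: [0.676, 0.737, 0.0, 0.0]
force: [-0.1, 0.0, -1.9]
finger_gap: 0.0323
t 34.3 pos [ 0.485  -0.0106  0.0608] rv [[-0.086, 0.996, 0.0], [0.996, 0.086, -0.0], [-0.0, 0.0, -1.0]] F [-0.1  0.  -1.9] gap 0.0323 q [ 0.65  0.55 -0.93  2.13  0.64  0.77  0.97]
holder xy -140.05337368047324 0.19026873771058933 z 60.84352746411537
```

View pics/c25.png

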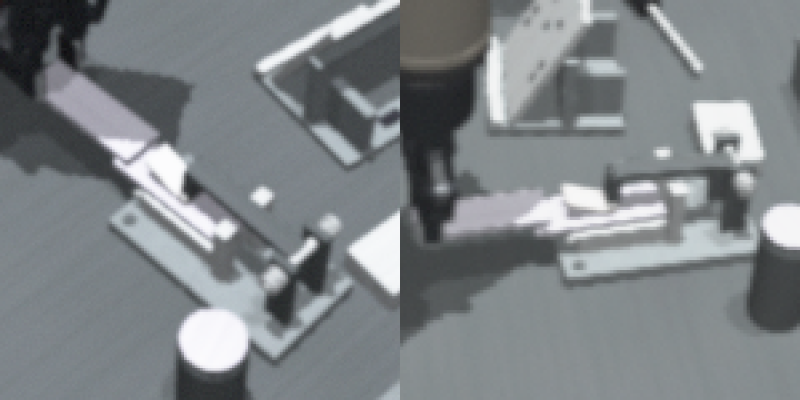

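```bash
python3 -m pendant '[[0.0166,0.0012,-0.0025,0,0,0,-1],[0.0332,0.0028,0,0,0,0,-1],[0.0332,0.0029,0,0,0,0,-1],[0,0,0,0,0,0,-1]]' && python3 -m pendant '[[0.0166,0.0014,0,0,0,0,-1],[0.0166,0.0014,0,0,0,0,-1],[0,0,0,0,0,0,-1]]'
python3 - <<'E'
from hp import *
hp();im,K,E=cap("wrist","w26"); a,_,_=cap("side","d26");b,_,_=cap("scene","s26")
cv2.imwrite("pics/c26.png",np.hstack([cv2.resize(b[230:380,270:420],(400,400),interpolation=3),cv2.resize(a[210:330,300:420],(400,400),interpolation=3)])[:,:,::-1])
E
```

```text
time: 34.85
tool_pos: [0.537, -0.0062, 0.059]
tcp_rot: [0.676, 0.737, 0.001, 0.0]
force: [2.9, 0.7, -1.5]
finger_gap: 0.0323
time: 35.15
tool_pos: [0.5558, -0.0047, 0.059]
tcp_rot: [0.676, 0.737, 0.001, 0.0]
force: [3.0, 0.6, -1.6]
finger_gap: 0.0325
holder xy -69.02268714306709 -0.10447778586641382 z 59.00573828452391
```

View pics/c26.png

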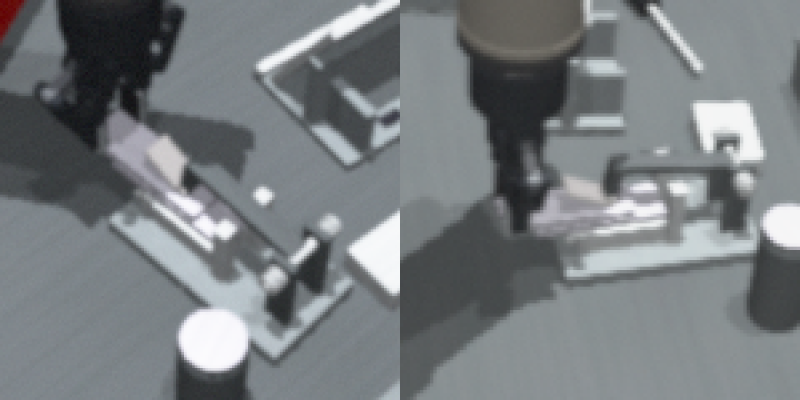

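```bash
python3 -m pendant '[[0.0166,0.0015,-0.0005,0,0,0,-1],[0.0166,0.0015,-0.0005,0,0,0,-1],[0.0033,0.0003,0,0,0,0,-1],[0,0,0,0,0,0,-1]]' && python3 -m pendant '[[0.0033,0.0003,0,0,0,0,-1],[0,0,0,0,0,0,-1]]' && python3 -m pendant '[[0.0017,0.0001,0,0,0,0,-1],[0,0,0,0,0,0,-1]]'&& python3 -m pendant '[[0.0017,0.0001,0,0,0,0,-1],[0,0,0,0,0,0,-1]]'
```

```text
time: 35.7
tool_pos: [0.5772, -0.0026, 0.0582]
tcp_rot: [0.676, 0.737, 0.0, 0.0]
force: [2.1, 0.4, -2.3]
finger_gap: 0.0324
time: 35.9
tool_pos: [0.5783, -0.0026, 0.0582]
tcp_rot: [0.676, 0.737, -0.0, -0.0]
force: [-0.3, -0.2, -2.6]
finger_gap: 0.0326
time: 36.1
tool_pos: [0.5792, -0.0026, 0.0582]
tcp_rot: [0.676, 0.737, -0.0, -0.0]
force: [-2.3, 0.9, -2.7]
finger_gap: 0.0323
time: 36.3
tool_pos: [0.5804, -0.0026, 0.0582]
tcp_rot: [0.676, 0.737, -0.0, 0.0]
force: [-2.6, -0.6, -3.0]
finger_gap: 0.0322
```

```bash
python3 -m pendant '[[0.0017,0.0001,0,0,0,0,-1],[0,0,0,0,0,0,-1]]' && python3 -m pendant '[[0.0017,0.0001,0,0,0,0,-1],[0,0,0,0,0,0,-1]]'&& python3 -m pendant '[[0.0017,0.0001,0,0,0,0,-1],[0,0,0,0,0,0,-1]]'
```

```text
time: 36.5
tool_pos: [0.5815, -0.0025, 0.0582]
tcp_rot: [0.676, 0.737, -0.0, 0.0]
force: [-1.7, 0.6, -2.2]
finger_gap: 0.0324
time: 36.7
tool_pos: [0.582, -0.0025, 0.058]
tcp_rot: [0.676, 0.737, -0.0, -0.0]
force: [-5.2, -0.8, -2.1]
finger_gap: 0.0325
time: 36.9
tool_pos: [0.5821, -0.0024, 0.0577]
tcp_rot: [0.676, 0.737, -0.001, -0.001]
force: [-9.2, 0.0, -1.6]
finger_gap: 0.0327
```

```bash
python3 -m pendant '[[0,0,0,0,0,0,-0.1],[0,0,0,0,0,0,0.1],[0,0,0,0,0,0,0.3],[0,0,0,0,0,0,0.3],[0,0,0.03,0,0,0,0.3],[0,0,0.06,0,0,0,0.3],[0,0,0.08,0,0,0,1],[-0.04,-0.004,0.06,0,0,0,1],[-0.04,-0.004,0,0,0,0,1],[0,0,0,0,0,0,1],[0,0,0,0,0,0,1]]'
python3 - <<'E'
from hp import *
st();im,K,E=cap("wrist","w27"); a,_,_=cap("side","d27");b,_,_=cap("scene","s27")
cv2.imwrite("pics/c27.png",np.hstack([cv2.resize(im[220:440,210:430],(400,400),interpolation=3),cv2.resize(a[210:330,300:420],(400,400),interpolation=3)])[:,:,::-1])
cv2.imwrite("pics/s27c.png",cv2.resize(b[260:380,290:450],(800,600),interpolation=3)[:,:,::-1])
E
```

```text
time: 38.0
tool_pos: [0.5356, -0.0075, 0.1975]
tcp_rot: [0.676, 0.737, 0.0, 0.001]
force: [0.2, -1.3, 0.5]
finger_gap: 0.0856
t 38.0 pos [ 0.5356 -0.0075  0.1975] rv [[-0.086, 0.996, 0.001], [0.996, 0.086, -0.001], [-0.001, 0.001, -1.0]] F [ 0.2 -1.3  0.5] gap 0.0856 q [ 0.74  0.43 -1.05  1.92  0.44  1.04  1.16]
```

View pics/c27.png

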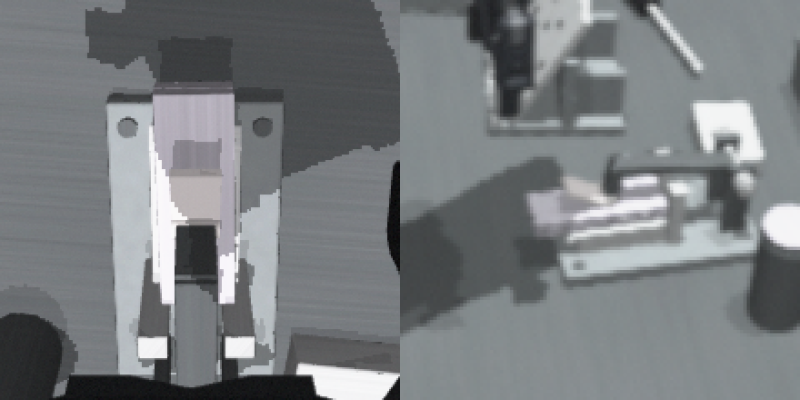

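View pics/s27c.png

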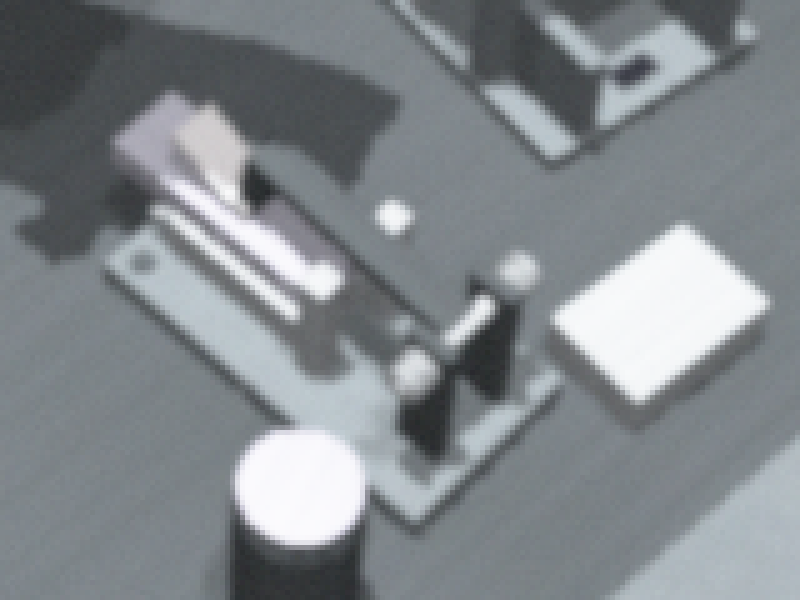

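View pics/w27.png

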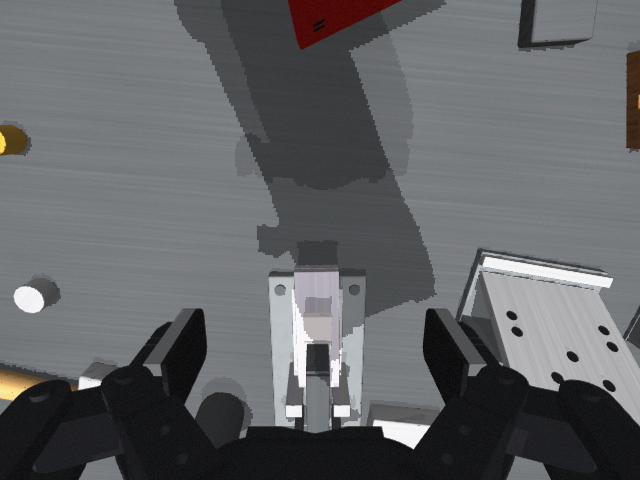

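Run:
```python
from hp import *
im,K,E=load("w27")
cv2.imwrite("pics/w27c.png",cv2.resize(im[240:400,260:380],None,fx=5,fy=3.75 if 0 else 5,interpolation=cv2.INTER_NEAREST)[:600,:,::-1])
# predicted pixel positions of ideal home corners
a=np.radians(5.05);ex=np.array([np.cos(a),np.sin(a),0]);ey=np.array([-np.sin(a),np.cos(a),0]);O=np.array([.6245,.0015,0])
for z in(.052,.044,.036): 
    for y in(-.018,.018): print(z,y,((proj(O-.055*ex+y*ey+[0,0,z],K,E)[0]-[260,240])*5).round())
```

```text
0.052 -0.018 [173. 149.]
0.052 0.018 [400. 149.]
0.044 -0.018 [175. 131.]
0.044 0.018 [397. 130.]
0.036 -0.018 [178. 113.]
0.036 0.018 [394. 113.]
```

View pics/w27c.png

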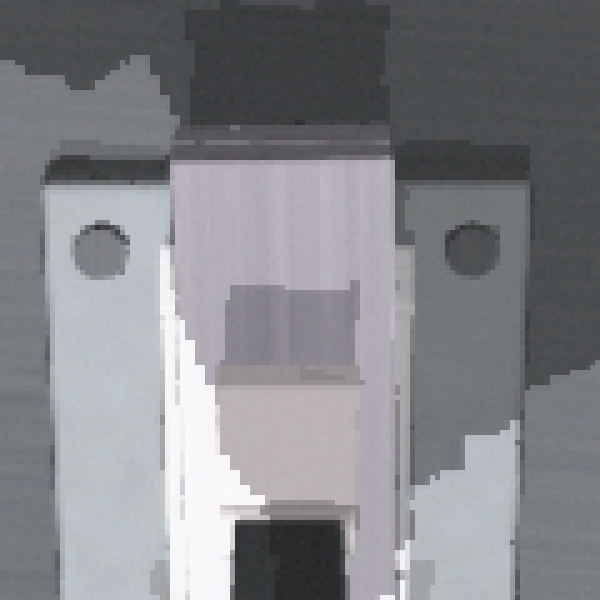

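Run:
```python
from hp import *
a,_,_=load("scene0");b,_,_=cap("scene","s28");c,_,_=cap("side","d28")
for n,(x,y,w,h) in dict(slugA=(180,330,22,20),slugB=(222,376,22,22),can=(332,342,36,50),mallet=(175,395,140,85),driver=(448,232,50,70),setb=(398,302,48,42),vee=(300,195,30,25)).items():
    d=np.abs(a[y:y+h,x:x+w].astype(int)-b[y:y+h,x:x+w]).max(2); print(n,"changed px frac",round((d>60).mean(),3))
cv2.imwrite("pics/c28.png",np.hstack([cv2.resize(c[160:310,240:440],(533,400),interpolation=3),cv2.resize(b[170:290,350:480][:, :],(260,400))[:, :260]])[:,:,::-1])
```

```text
slugA changed px frac 0.0
slugB changed px frac 0.0
can changed px frac 0.0
mallet changed px frac 0.03
driver changed px frac 0.0
setb changed px frac 0.0
vee changed px frac 0.327
```

View pics/c28.png

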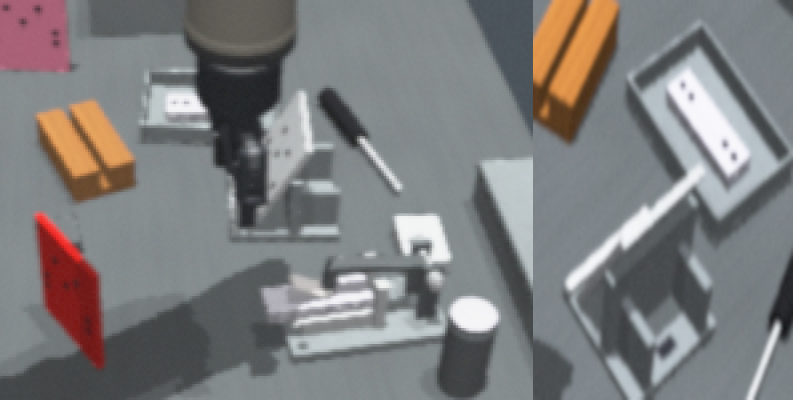

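View pics/s28.png

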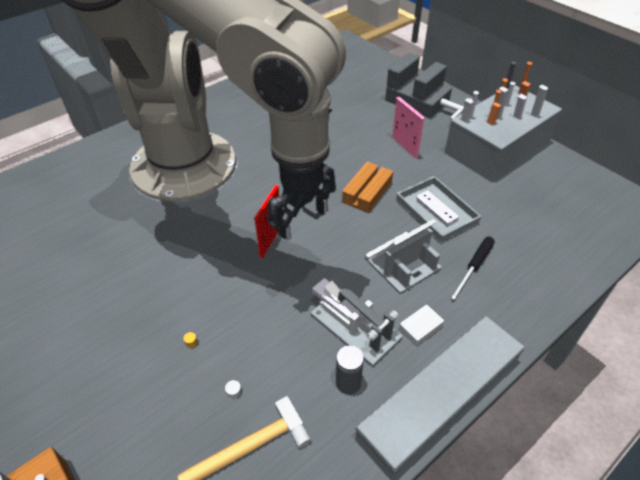

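Run:
```python
from hp import *
im,K,E=load("w10")
cv2.imwrite("pics/w10c.png",cv2.resize(im[40:210,190:330],None,fx=4.2,fy=3.5,interpolation=3)[:,:,::-1])
for z,p in((.126,[(262,52),(268,199)]),(.126,[(271,52),(275,199)]),(.018,[(201,64),(209,184)])):
    q=px2plane(p,z,K,E)[:,:2]*1e3; d=q[0]-q[1]; print(q.round(1).tolist(),np.linalg.norm(d),np.degrees(np.arctan2(d[1],d[0]))-90)
```

```text
[[644.5, 248.6], [635.5, 142.3]] 106.70619674464288 -4.828660340258622
[[650.9, 248.1], [641.1, 141.8]] 106.7053227534331 -5.275477890250357
[[571.0, 261.7], [558.6, 143.9]] 118.39654658307839 -6.038921668933085
```

View pics/w10c.png

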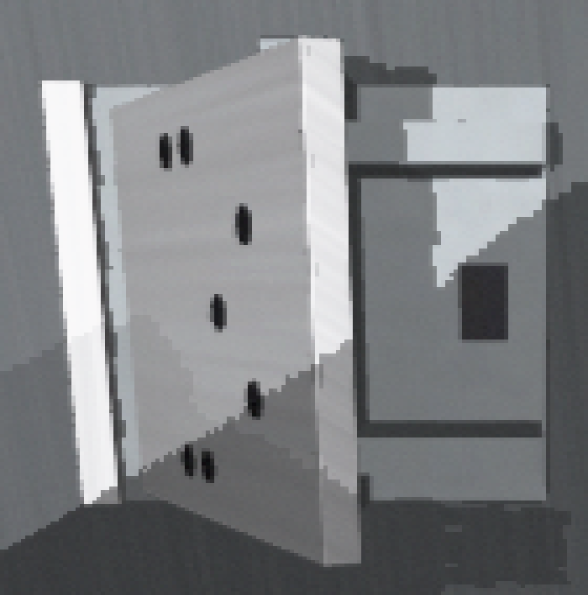

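The template is parallel to the wall, within about 1°, and its foot is on the base behind the ledge. All checks are good, so I'm handing in.

Run:
```python
from h import *
st(); print(arm.job_done())
```

```text
t 38.25 pos [ 0.5358 -0.0068  0.1961] rv [[-0.087, 0.996, -0.0], [0.996, 0.087, 0.001], [0.001, -0.0, -1.0]] F [-0.9  0.9  0.4] gap 0.0858 q [ 0.74  0.43 -1.05  1.92  0.44  1.04  1.16]
the job is handed in; nothing more can be done
None
```

I set the bench up as asked and handed the job in at about 38 s. No verdict was reported.

- **Template:** the steel plate from the wooden stand now leans at about 28° against the angle plate. Its foot is on the base behind the ledge, and it is parallel to the wall within about 1°.
- **Finished strips:** both drilled strips came out together and lie flat in the grey tray, one upon the other. I did this before touching any blank.
- **Blanks:** only two were on the bench. Both are under the arm, one upon another, each pushed against the stops until the force reached 9–11 N.

**Last checks:**
- The ends of the two blanks line up, are square and sit within about 1 mm of centre on the bed.
- The strip ends read 1–2 mm further in than the given dimensions predict. I put that down to calibration, because the contact force showed they were home.
- The slugs, oil can, screwdriver and setting block looked unchanged in the pictures. The mallet's patch of the image changed by 3%, which I didn't look into further.
- The gripper hid the vee block in the last scene picture, so that comparison says nothing. It looked in place in an earlier picture at about 21 s.
- I saw no blank knocked aside.

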